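# Load the bench shaker

## Robot

A 6-joint arm with a two-finger parallel gripper is mounted at the origin on the work surface. World frame = base frame: x ahead of the robot, y to its left, z up, the work surface at z = 0. Lengths are in m, angles in rad, forces in N, time in s.
With the tool pointing down it reaches from about 0.25 to 0.775 m from the base axis. Payload 4 kg.
Tool frame: the origin (TCP) lies at the very end of the fingers, on their centre line; the grasp point (between the pads) lies 19 mm behind it; z points along the fingers, y is the line along which they close (so a half turn about z gives the same grasp; the last joint's range is limited). The gripper opens to 94 mm and grips with 3 to 60 N. Pads are 16 mm wide; open, the fingers measure 119 mm over their backs; the gripper's body (75 mm by 177 mm) begins 78 mm behind the grasp point.
Start: joints at [-1.311, 0.087, 1.371, -0, 1.684, -0.103], TCP at [0.195, -0.514, 0.206] pointing down, gripper open.
Joint ranges: [-3.1, 3.1], [-0.76, 2.03], [0.27, 2.55], [-1.08, 4.22], [0.17, 2.65], [-2.57, 2.57]. Speed limits (rad/s): [2.79, 2.79, 3.14, 3.14, 3.14, 3.14].

## Interface

Orientations are given as [roll, pitch, yaw] about the fixed x, y, z axes, in that order (R = Rz(yaw) Ry(pitch) Rx(roll)).
In Python, from bench import robot gives the robot as it stands. The module is installed in compiled form; this text tells all that it offers.
- The arm moves only by the tool move_arm, never from a script. Its argument "deltas" is one flat list of numbers, 7 for each row, row after row: the turn, a rotation vector about the tool's x, y, z in rad, then the shift along the tool's x, y, z in cm, then the closure, from -1 (fully open) to 1 (shut). A call has 1 to 8 rows; each row is the pose to reach, as a shift and turn from the pose commanded when the call began, along the tool's axes at that moment; what a row does not reach only later rows make up. A row lasts 1/10 s, in which the tool goes at most 50 mm and 8.59 degrees, less where a joint would pass 70% of its speed; a pose out of reach is approached as far as the arm can. A call with a gripper value outside its range is refused whole. The fingers move at their own pace and stop on an object; the grip force is fixed at half the most. Time passes only in rows, so rows that repeat a pose let the fingers close. It gives the time, the measured TCP pose, the force, the opening and the grip force at its end, in the units of the state.
- robot.get_obs(): the state, without advancing time (a new reading comes with each control period).
- robot.snapshot(name): name is "scene" or "top" or "wrist"; returns a dict with "image" (384x512x3 uint8, red, green, blue), "depth" (384x512 float32, m along the optical axis (not along the pixel's ray), 0 where there is no reading), "fov_y" (degrees; the focal length in pixels is half the picture's height over the tangent of half this angle, whatever the lens; pixels are square), "cx", "cy" (the principal point, pixels), "origin" and "orientation" of the camera in the world; the wrist camera has in their place "T_tool_cam" (4x4, takes a point from camera to tool coordinates, whose origin is the TCP and whose axes are the flange's). Camera axes: x right, y up, looking along -z (the intrinsics and any distortion apply to the point x, -y, -z); pixel columns grow to the right and rows downward; lengths in m; the calibration is good to about 2 mm. The wrist camera is an equidistant fisheye: a pixel r from the principal point sees the ray r / f radians off the axis. A picture is of the moment at which its call begins: read the wrist's pose just before it.
- robot.close_job(): hands the job in; it is judged then, once.
The state is a dict: "time": time; "joint_positions": joint angles; "qvel": joint speeds; "joint_torque": joint torques, N m; "tool_pos": TCP position; "ee_rot": TCP orientation; "wrist_force": force on the tool from outside, world axes, zero at the start; "wrist_torque": the same for the moment, N m; "width": finger opening in m; "finger_force": force on a finger pad.
Only numpy, scipy, OpenCV 4.12 (cv2) and the standard library are available. Lean on these libraries where they do the work, as an engineer would, in place of code of your own. Each camera call takes 0.05 s, during which the arm holds its last target. There are 200 camera calls.

## Task

Load the shaker for its next run: first lock its sliding platform by putting the locking pin through the bush in the platform and sliding it about until it drops fully home in the hidden hole of the lock bar underneath. With the platform locked, stand every capped sample jar from the bench upright in a well of its own, right down on the deck. Turn the speed knob until the pointer meets the marker on the scale and, after the jars are in, draw the pin and drop it fully home in its holder hole in the console, leaving the other things on the bench where they are.

Things in the scene. Friction and masses are not known exactly. Their poses are not given: they have to be found in the camera images.
- shaker: shaker, white case 275 x 310 mm, fixed to the bench; origin on the bench under the middle of the platform's travel; -x is its front (console) side, y runs along the platform's travel, z up. The case reaches 175 mm in front of the origin and 100 mm behind it and is 70 mm high; the 85 mm deep console along the front has its flat top at 70 mm, and the platform stands behind it
- platform: aluminium platform, 170 x 290 mm, deck top 82 mm above the bench, carrying the bush and the wells; origin 74 mm above the bench, at its middle. Slides freely along the shaker's y, 25 mm each way from mid-travel, friction about 1.5 N; may stand anywhere. 4 mm beneath it, hidden, lies the fixed lock bar (140 mm long in y, top 70 mm above the bench, 25 mm thick)
- bush (a point): centre of the top mouth of the bush amid the platform: steel block 40 x 40 mm, top 100 mm above the bench; its upright 15 mm hole, 26 mm long, goes right through. The lock bar below has one 15 mm hole on the bush's line of travel, within 18 mm of mid-travel in y, place unknown. A pin put in the bush rests on the bar; slide pin and platform along y until it drops 20 mm
- pin_handle (a point): steel locking pin, 95 mm long, 120 g, upright in its holder; point at the middle of its black handle (20 mm across, 39 long), 76 mm above the tip, 26 above the collar's underside; z to the handle. Shank 12 mm thick, 50 long, tip tapered to 5; collar 24 across. Home, its collar lies on the top face: this point is 26 mm above bush or holder (46 above bush if resting on the bar)
- pin: the same locking pin; origin at its tip
- holder (a point): centre of the mouth of the pin's holder hole in the console top, 16 mm wide, 60 mm deep, 70 mm above the bench; at the shaker's left front as seen from the robot
- well0 (a point): centre of the floor (deck) of jar well 0, a grey ring of 64 mm bore, 70 mm outside and 28 mm high on the platform; moves with the platform; wells stand at 45 mm in x and 105 mm in y each way from the bush
- well1 (a point): centre of the floor (deck) of jar well 1, a grey ring of 64 mm bore, 70 mm outside and 28 mm high on the platform; moves with the platform; wells stand at 45 mm in x and 105 mm in y each way from the bush
- well2 (a point): centre of the floor (deck) of jar well 2, a grey ring of 64 mm bore, 70 mm outside and 28 mm high on the platform; moves with the platform; wells stand at 45 mm in x and 105 mm in y each way from the bush
- well3 (a point): centre of the floor (deck) of jar well 3, a grey ring of 64 mm bore, 70 mm outside and 28 mm high on the platform; moves with the platform; wells stand at 45 mm in x and 105 mm in y each way from the bush
- jar0_mid (a point): white-capped sample jar with soil in the bottom, 58 mm across and 84 mm tall (straight body up to 62 mm, cap 48 mm across from 66 mm), 140 to 280 g, standing upright on the bench; the point is on its axis half-way up, 42 mm above its foot; z points to its cap. Absent in some runs
- jar1_mid (a point): white-capped sample jar with soil in the bottom, 58 mm across and 84 mm tall (straight body up to 62 mm, cap 48 mm across from 66 mm), 140 to 280 g, standing upright on the bench; the point is on its axis half-way up, 42 mm above its foot; z points to its cap. Absent in some runs
- jar2_mid (a point): white-capped sample jar with soil in the bottom, 58 mm across and 84 mm tall (straight body up to 62 mm, cap 48 mm across from 66 mm), 140 to 280 g, standing upright on the bench; the point is on its axis half-way up, 42 mm above its foot; z points to its cap. Absent in some runs
- jar3_mid (a point): white-capped sample jar with soil in the bottom, 58 mm across and 84 mm tall (straight body up to 62 mm, cap 48 mm across from 66 mm), 140 to 280 g, standing upright on the bench; the point is on its axis half-way up, 42 mm above its foot; z points to its cap. Absent in some runs
- jar0: the same jar 0; origin at its foot
- jar1: the same jar 1; origin at its foot
- jar2: the same jar 2; origin at its foot
- jar3: the same jar 3; origin at its foot
- knob_grip (a point): black speed knob at the console's end away from the holder: bar 44 mm long in its own x, 16 thick in its own y, free sides 6 to 38 mm above the console; point on its upright axis 29 mm above the console; frame turns with it. About 0.03 N m, stays put. Clockwise from above drives the pointer to the shaker's +y, 15 mm per radian; 5.2 rad from stop to stop, starting near the low one
- pointer_tip (a point): front end of the black speed pointer, flat on the pale scale in the console top; it moves along the shaker's y only, coupled to the knob
- mark (a point): tip of the dark set-point marker (12 mm wide tab with a point) clipped at the front edge of the scale; fixed. The pointer is on the mark when both are at the same place along the shaker's y (mark's axes are the shaker's)
- tin: aluminium moisture tin with soil, 92 mm across, a bystander
- flask: volumetric flask with soil, 82 mm across, 174 mm tall, a bystander
- wash_bottle: wash bottle, 72 mm across, 215 mm tall, a bystander
There are look-alikes about, which are no part of the job. Leave any black or green look-alike of the jar1 alone.

How it is judged:
On the way, in this order (a step that is already met when the one before it is completed fails the run):
1. the locking pin is fully home through the bush in the lock bar, platform locked (horizontal distance between pin_handle and bush below 0.008 m and z of pin_handle in the frame of bush below 0.031 m and angle between pin_handle's own z axis and vertical below 0.15 rad), for 0.2 s.
2. every jar stands in a well with the pin still home (all of step 1 and (horizontal distance between jar0_mid and well0 below 0.01 m or horizontal distance between jar0_mid and well1 below 0.01 m or horizontal distance between jar0_mid and well2 below 0.01 m or horizontal distance between jar0_mid and well3 below 0.01 m) and z of jar0_mid in the frame of well0 between 0.036 and 0.048 m and angle between each of jar0_mid, jar1_mid, jar2_mid, jar3_mid's own z axis and vertical below 0.17 rad and (horizontal distance between jar1_mid and well0 below 0.01 m or horizontal distance between jar1_mid and well1 below 0.01 m or horizontal distance between jar1_mid and well2 below 0.01 m or horizontal distance between jar1_mid and well3 below 0.01 m) and z of jar1_mid in the frame of well0 between 0.036 and 0.048 m and (horizontal distance between jar2_mid and well0 below 0.01 m or horizontal distance between jar2_mid and well1 below 0.01 m or horizontal distance between jar2_mid and well2 below 0.01 m or horizontal distance between jar2_mid and well3 below 0.01 m) and z of jar2_mid in the frame of well0 between 0.036 and 0.048 m and (horizontal distance between jar3_mid and well0 below 0.01 m or horizontal distance between jar3_mid and well1 below 0.01 m or horizontal distance between jar3_mid and well2 below 0.01 m or horizontal distance between jar3_mid and well3 below 0.01 m) and z of jar3_mid in the frame of well0 between 0.036 and 0.048 m), for 0.2 s.
At the end, for the whole second after the job is handed in: every jar present stands upright (within 10 degrees) on the floor of a well, its axis within 10 mm of the well's, at rest; the pointer is within 3 mm of the marker along the scale; the pin stands fully home (collar within 5 mm of the console top) in its holder, at rest ((horizontal distance between jar0_mid and well0 below 0.01 m or horizontal distance between jar0_mid and well1 below 0.01 m or horizontal distance between jar0_mid and well2 below 0.01 m or horizontal distance between jar0_mid and well3 below 0.01 m) and z of jar0_mid in the frame of well0 between 0.036 and 0.048 m and angle between each of jar0_mid, jar1_mid, jar2_mid, jar3_mid's own z axis and vertical below 0.17 rad and (horizontal distance between jar1_mid and well0 below 0.01 m or horizontal distance between jar1_mid and well1 below 0.01 m or horizontal distance between jar1_mid and well2 below 0.01 m or horizontal distance between jar1_mid and well3 below 0.01 m) and z of jar1_mid in the frame of well0 between 0.036 and 0.048 m and (horizontal distance between jar2_mid and well0 below 0.01 m or horizontal distance between jar2_mid and well1 below 0.01 m or horizontal distance between jar2_mid and well2 below 0.01 m or horizontal distance between jar2_mid and well3 below 0.01 m) and z of jar2_mid in the frame of well0 between 0.036 and 0.048 m and (horizontal distance between jar3_mid and well0 below 0.01 m or horizontal distance between jar3_mid and well1 below 0.01 m or horizontal distance between jar3_mid and well2 below 0.01 m or horizontal distance between jar3_mid and well3 below 0.01 m) and z of jar3_mid in the frame of well0 between 0.036 and 0.048 m and linear speed of each of jar0, jar1, jar2, jar3, pin below 0.03 m/s and y of pointer_tip in the frame of mark between -0.003 and 0.003 m and horizontal distance between pin_handle and holder below 0.009 m and z of pin_handle in the frame of holder below 0.031 m and angle between pin_handle's own z axis and vertical below 0.2 rad); the robot touches nothing.
It fails at once if the moisture tin is shifted by more than 40 mm (distance of tin from where it was at the start of the episode above 0.04 m).
It fails at once if the flask is shifted by more than 40 mm (distance of flask from where it was at the start of the episode above 0.04 m).
It fails at once if the wash bottle is shifted by more than 40 mm (distance of wash_bottle from where it was at the start of the episode above 0.04 m).
Of jar0, jar1, jar2, jar3 only 3 to 4 are there at a start; the rules pass over those that are not, and their reading is None.
At some moment in a run one of jar0, jar1, jar2, jar3 may be knocked a few centimetres aside while the robot is not near it.
It also fails if it takes over 208 s, if anything falls off the work surface, if the arm or the gripper's body presses on something with over 40 N, if the wrist force passes 120 N, or if a joint passes its speed limit or range.

## Working session

There is one attempt and no reset: what is moved stays moved. The work goes in short steps, Python scripts to look and compute and a tool call to move; the robot and the scene stay as the last step left them, time stands still between calls to the robot, and variables do not carry over. Pictures are saved under pics/ and viewed, at most 14 in all, crops included, and the job is handed in when it is done.

Besides the shell and the picture viewer there is one more tool, called after ">>>" as name(argument=value, ...) on one line, values as JSON. move_arm: Moves the arm, as the interface text tells. Its arguments: {"type":"object","properties":{"deltas":{"type":"array","items":{"type":"number"}}},"required":["deltas"]}

```bash
mkdir -p pics
cat > h.py <<'E'
import numpy as np, cv2
from scipy.spatial.transform import Rotation as R
from bench import robot
def snap(n):
    o=robot.get_obs(); s=robot.snapshot(n); s['obs']=o
    return s
def Rm(s):
    o=np.array(s['orientation'],float)
    return o if o.shape==(3,3) else (R.from_euler('xyz',o).as_matrix() if o.size==3 else None)
def pose(s):
    if 'T_tool_cam' in s:
        o=s['obs']; T=np.eye(4); T[:3,:3]=R.from_euler('xyz',o['ee_rot']).as_matrix(); T[:3,3]=o['tool_pos']
        T=T@np.array(s['T_tool_cam']); return T[:3,:3],T[:3,3]
    return Rm(s),np.array(s['origin'])
def ray(s,u,v):
    u=np.asarray(u,float);v=np.asarray(v,float)
    f=192/np.tan(np.radians(s['fov_y'])/2); x=u-s['cx'];y=v-s['cy']
    if 'T_tool_cam' in s:
        r=np.hypot(x,y)+1e-9;t=r/f
        d=np.stack([np.sin(t)*x/r,-np.sin(t)*y/r,-np.cos(t)],-1)
    else: d=np.stack([x/f,-y/f,-np.ones_like(x)],-1)
    return d
def plane(s,u,v,z):
    M,o=pose(s); d=ray(s,u,v)@M.T
    return o+d*((z-o[2])/d[...,2])[...,None]
def pts(s):
    v,u=np.mgrid[:384,:512]; M,o=pose(s); d=ray(s,u,v); d=d/-d[...,2:]
    return o+(d*s['depth'][...,None])@M.T
def px(s,P):
    M,o=pose(s); p=(np.asarray(P)-o)@M; f=192/np.tan(np.radians(s['fov_y'])/2)
    if 'T_tool_cam' in s:
        r=np.linalg.norm(p[...,:2],axis=-1)+1e-9; t=np.arctan2(r,-p[...,2]); k=f*t/r
    else: k=f/-p[...,2]
    return np.stack([s['cx']+k*p[...,0],s['cy']-k*p[...,1]],-1)
def save(s,n,crop=None,scale=1.5):
    im=s['image'][...,::-1]
    if crop: a,b,c,d=crop; im=im[b:d,a:c]
    cv2.imwrite('pics/'+n,cv2.resize(im,None,fx=scale,fy=scale,interpolation=cv2.INTER_CUBIC))
E
cat > a.py <<'E'
from h import *
a=snap('top');b=snap('scene')
print({k:v for k,v in a.items() if k not in('image','depth','obs')}); print({k:v for k,v in b.items() if k not in('image','depth','obs')})
im=np.hstack([a['image']]);save(a,'top0.png');save(b,'scene0.png')
import pickle;pickle.dump((a,b),open('s0.pkl','wb'))
print(a['obs'])
E
python3 a.py
```

```text
{'fov_y': 50.55353103204617, 'cx': 254.29290419344187, 'cy': 194.19455638805357, 'origin': array([ 0.34714369, -0.00301828,  1.33908226]), 'orientation': array([ 0.16274756, -0.0076627 , -1.57824509])}
{'fov_y': 51.082577156727226, 'cx': 258.6542117788754, 'cy': 189.19750840716603, 'origin': array([1.11938246, 0.47645806, 1.1905005 ]), 'orientation': array([0.58601588, 0.00835547, 2.25166052])}
{'time': 0.0, 'joint_positions': array([-1.31106619e+00,  8.79228550e-02,  1.37224060e+00, -1.86301036e-05,
        1.68361919e+00, -1.03077815e-01]), 'qvel': array([-0.00079177,  0.00069558, -0.00019246, -0.00018277, -0.00170965,
       -0.0008122 ]), 'joint_torque': array([ 1.76301732e-03, -3.40181351e+01, -3.02426434e+01,  7.19982502e-02,
        3.30137741e-02, -1.78894861e-04]), 'tool_pos': array([ 0.19505273, -0.51365606,  0.2043287 ]), 'ee_rot': array([-3.13941238e+00, -2.06922250e-04,  3.62805651e-01]), 'wrist_force': array([-0.79901264,  0.53069519,  0.08343075]), 'wrist_torque': array([0.01971576, 0.0164049 , 0.03541009]), 'finger_force': 0.0, 'width': 0.09409955237264143}
```

View pics/top0.png

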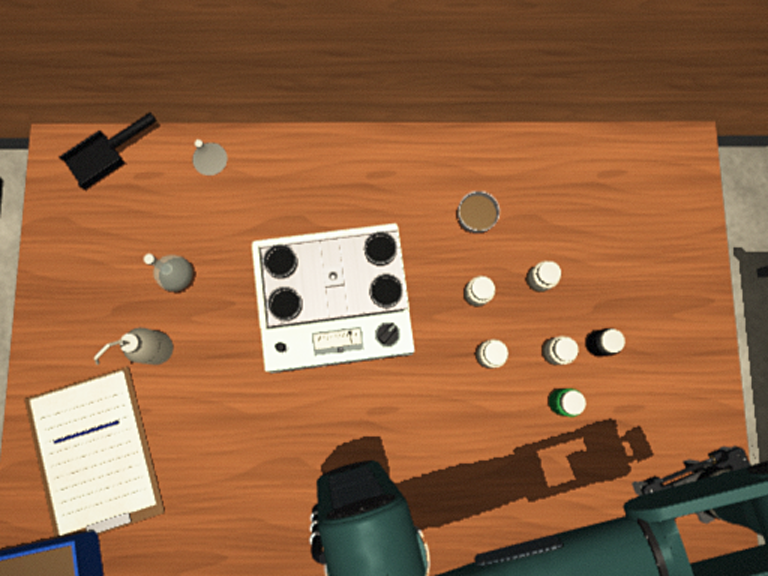

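View pics/scene0.png

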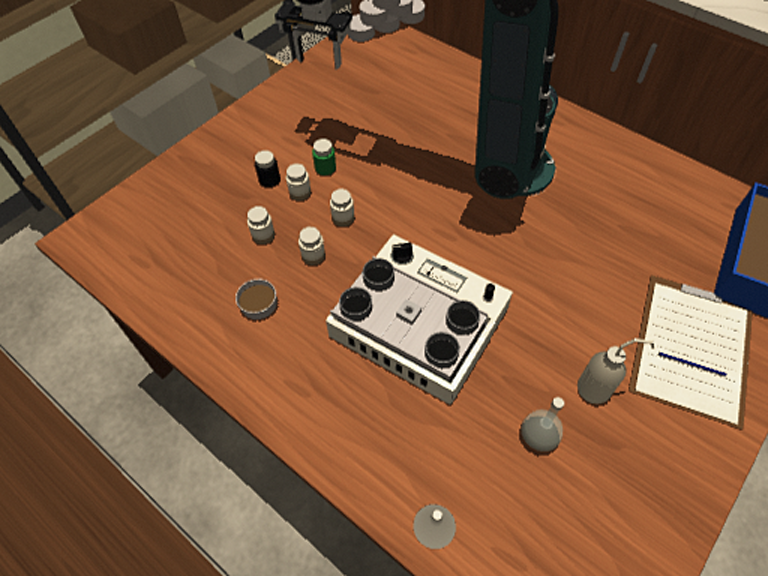

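The top view shows the shaker in the middle (full-res px, about 168-275 × 150-248), with four clear white-capped jars at about (320,194), (363,184), (328,235) and (374,234). The black look-alike is at (404,228) and the green one at (379,268). The holder and pin are at (187,231) and the knob at (258,223). The scene view agrees.

```bash
cat > b.py <<'E'
from h import *; import pickle
a,b=pickle.load(open('s0.pkl','rb'))
P=pts(a); im=a['image'].astype(int); mn=im.min(-1)
# jars: cap blobs
for n,s in(('top',a),('scene',b)):
    P=pts(s); m=((P[...,2]>.07)&(P[...,2]<.1)&(s['image'].min(-1)>110)).astype(np.uint8)
    k,l,st,c=cv2.connectedComponentsWithStats(m)
    for i in range(1,k):
        if 20<st[i,4]<700:
            q=P[l==i]; print(n,c[i].round(1),st[i,4],q.mean(0).round(4), 'ray',plane(s,*c[i],.084).round(4))
P=pts(a)
# case
reg=np.zeros((384,512),bool);reg[140:255,160:285]=1
m=reg&(P[...,2]>.055)&(P[...,2]<.2)
k,l,st,c=cv2.connectedComponentsWithStats(m.astype(np.uint8));i=1+st[1:,4].argmax();m=l==i
q=P[m];r=cv2.minAreaRect((q[:,:2]*1000).astype(np.float32));print('rect',r,cv2.boxPoints(r).round(0).tolist())
# wells: dark blobs on deck
m=reg&(mn<60)&(P[...,2]>.06)
k,l,st,c=cv2.connectedComponentsWithStats(m.astype(np.uint8))
for i in range(1,k):
    if st[i,4]>8: print('dark',c[i].round(1),st[i,4],P[l==i].mean(0).round(4),P[l==i][:,2].max().round(3),plane(a,*c[i],.11).round(4))
m=reg&(P[...,2]>.093)&(P[...,2]<.108);print('bushish',st.shape)
for y,x in [(184,222)]: print(P[y-4:y+5,x-7:x+8,2].round(3))
E
python3 b.py
```

```text
top [111.6 179.5] 48 [0.6038 0.4354 0.0778] ray [0.6026 0.4333 0.084 ]
top [365.9 181.8] 180 [ 0.5909 -0.3664  0.0831] ray [ 0.5907 -0.3661  0.084 ]
top [321.5 192. ] 191 [ 0.559  -0.2252  0.0828] ray [ 0.5588 -0.225   0.084 ]
top [408.2 227. ] 188 [ 0.4472 -0.4901  0.0834] ray [ 0.4472 -0.4899  0.084 ]
top [177.9 225.8] 21 [0.4568 0.2245 0.072 ] ray [0.4558 0.2223 0.084 ]
top [199.  231.6] 26 [0.4385 0.1584 0.0716] ray [0.4376 0.1568 0.084 ]
top [252.9 233. ] 40 [ 0.433  -0.009   0.0722] ray [ 0.4322 -0.0089  0.084 ]
top [377.3 232.9] 194 [ 0.4297 -0.3931  0.0835] ray [ 0.4297 -0.393   0.084 ]
top [330.2 235.1] 195 [ 0.4241 -0.2472  0.0831] ray [ 0.4241 -0.247   0.084 ]
top [382.1 268.3] 199 [ 0.322  -0.4018  0.0834] ray [ 0.322  -0.4016  0.084 ]
scene [246.4   5. ] 97 [-0.2297 -0.7036  0.0809] ray [-0.2258 -0.7001  0.084 ]
scene [269.4   1.2] 22 [-0.322  -0.6369  0.081 ] ray [-0.3181 -0.6339  0.084 ]
scene [214.4  96.6] 79 [ 0.3246 -0.402   0.0834] ray [ 0.325  -0.4015  0.084 ]
scene [175.6 104.6] 80 [ 0.45   -0.4896  0.0835] ray [ 0.4503 -0.4891  0.084 ]
scene [196.7 113.6] 89 [ 0
[... 1391 characters left out ...]
  1.339 0.104
  0.098 0.086 0.082]
 [0.078 0.098 0.099 0.1   0.099 0.095 0.094 0.087 0.088 0.095 0.1   0.099
  0.098 0.099 0.081]
 [0.082 0.1   0.095 0.098 0.103 0.087 0.079 0.068 0.067 0.09  0.1   0.099
  0.099 0.099 0.084]
 [0.082 0.1   0.101 0.098 0.1   0.083 0.066 0.069 0.074 0.053 0.102 0.099
  0.098 0.096 0.086]
 [0.079 0.1   0.097 0.095 0.098 0.069 0.069 0.063 0.066 0.098 0.099 0.104
  0.096 0.102 0.083]
 [0.079 0.098 0.102 0.102 0.097 0.096 0.072 0.069 0.099 0.096 0.099 0.103
  0.097 0.097 0.082]
 [0.081 0.095 0.1   0.1   0.101 0.101 0.103 0.097 0.101 0.101 0.098 0.103
  0.102 0.098 0.085]
 [0.079 0.097 0.1   0.101 0.098 0.099 0.102 0.1   0.104 0.105 0.103 0.099
  0.098 0.098 0.077]]
```

```bash
cat >> h.py <<'E'
def go(x,y,z,yaw,frm=None):
    """print tool-frame deltas; frm=(x,y,z,yaw) commanded or None measured"""
    o=robot.get_obs()
    if frm is None: R0=R.from_euler('xyz',o['ee_rot']); p=np.array(o['tool_pos'])
    else: R0=R.from_euler('xyz',[np.pi,0,frm[3]]); p=np.array(frm[:3])
    R1=R.from_euler('xyz',[np.pi,0,yaw])
    print('turn',(R0.inv()*R1).as_rotvec().round(4),'shift cm',(R0.inv().apply(np.array([x,y,z])-p)*100).round(2))
E
python3 -c "
from h import *
s=snap('wrist');print(s['T_tool_cam'],s['fov_y'],s['cx'],s['cy'])
go(.40,.185,.30,.123)"
```

```text
[[-1.28626054e-04  9.61236437e-01  2.75725398e-01  8.10045340e-02]
 [ 9.99999593e-01 -1.22615441e-04  8.93963462e-04  9.12006817e-04]
 [ 8.93118444e-04  2.75725400e-01 -9.61236030e-01 -1.78736784e-01]
 [ 0.00000000e+00  0.00000000e+00  0.00000000e+00  1.00000000e+00]] 65.70646984690485 252.344060527155 196.4703274503054
turn [-1.700e-03  1.000e-04  2.399e-01] shift cm [ 43.96 -58.07  -9.44]
```

>>> move_arm(deltas=[0,0,0.24,22,-29,-9.5,-1,0,0,0.24,22,-29,-9.5,-1,0,0,0.24,22,-29,-9.5,-1,0,0,0.24,22,-29,-9.5,-1,0,0,0.24,22,-29,-9.5,-1,0,0,0.24,22,-29,-9.5,-1,0,0,0.24,22,-29,-9.5,-1,0,0,0.24,22,-29,-9.5,-1])

```text
time: 0.95
tool_pos: [0.2983, -0.1623, 0.3019]
ee_rot: [3.14, -0.002, 0.126]
wrist_force: [-0.9, -0.4, 0.3]
width: 0.094
finger_force: 0.0
```

>>> move_arm(deltas=[0,0,0,14.4,-33.5,0,-0.2,0,0,0,14.4,-33.5,0,-0.2,0,0,0,14.4,-33.5,0,-0.2,0,0,0,14.4,-33.5,0,-0.2,0,0,0,14.4,-33.5,0,-0.2,0,0,0,14.4,-33.5,0,-0.2,0,0,0,14.4,-33.5,0,-0.2,0,0,0,14.4,-33.5,0,-0.2,0,0,0,14.4,-33.5,0,-0.2])

```text
validation failed for argument at $.de...
```

>>> move_arm(deltas=[0,0,0,14.4,-33.5,0,0.1,0,0,0,14.4,-33.5,0,0.1,0,0,0,14.4,-33.5,0,0.1,0,0,0,14.4,-33.5,0,0.1,0,0,0,14.4,-33.5,0,0.1,0,0,0,14.4,-33.5,0,0.1,0,0,0,14.4,-33.5,0,0.1,0,0,0,14.4,-33.5,0,0.1])

```text
time: 1.75
tool_pos: [0.3997, 0.1889, 0.2992]
ee_rot: [-3.141, 0.002, 0.128]
wrist_force: [-0.0, -0.5, -0.7]
width: 0.0424
finger_force: 0.0
```

Run:
```python
from h import *; import pickle
s=snap('wrist');print(s['obs']['tool_pos'],s['obs']['ee_rot'],s['obs']['width']);save(s,'w1.png');pickle.dump(s,open('w1.pkl','wb'))
```

```text
[0.39968553 0.18888287 0.29916306] [-3.14086813e+00  2.27285819e-03  1.28479089e-01] 0.04242441711757594
```

View pics/w1.png

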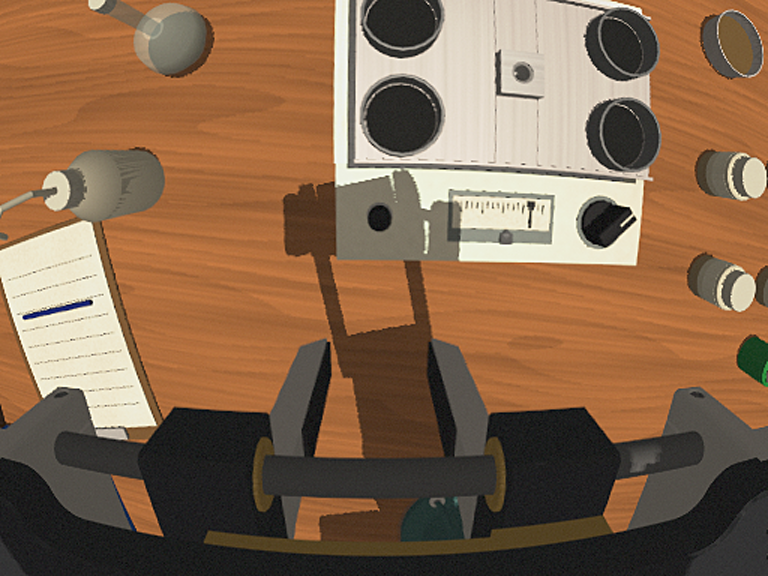

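Wrist view: the pin handle is at (253,145), the bush hole at (348,47), the pointer at about (353,137), the mark at (337,158) and the knob at (405,149), all full-res px.

Run:
```python
from h import *; import pickle
s=pickle.load(open('w1.pkl','rb')); im=s['image'].astype(int); g=im.max(-1)
def blob(box,thr,z,lo=True):
    a,b,c,d=box; m=(g[b:d,a:c]<thr).astype(np.uint8)
    k,l,st,c0=cv2.connectedComponentsWithStats(m)
    for i in range(1,k):
        if st[i,4]>15: p=c0[i]+[a,b]; print(box,p.round(1),st[i,:].tolist(),plane(s,*p,z).round(4))
blob((240,130,268,160),50,.1155)
blob((335,35,362,60),90,.100)
P=pts(s)
for (u,v) in [(253,145),(342,47),(356,52),(348,60),(405,149),(354,142),(337,158)]: print(u,v,P[v,u].round(4))
# shaker right/left front corners from white edge
for uv in [(425,176.5),(224,173),(239,111),(432,119)]: print(uv, plane(s,*uv,.07).round(4))
save(s,'w1c.png',(270,80,450,190),4)
```

```text
(240, 130, 268, 160) [252.5 145.1] [5, 7, 16, 17, 208] [0.4414 0.1937 0.1155]
(335, 35, 362, 60) [348.   48.4] [9, 9, 9, 10, 73] [0.5854 0.0881 0.1   ]
253 145 [0.4413 0.1931 0.1134]
342 47 [0.5861 0.0957 0.0976]
356 52 [0.5832 0.0764 0.0993]
348 60 [0.5699 0.0859 0.0989]
405 149 [ 0.4679 -0.0159  0.1023]
354 142 [0.4623 0.0513 0.0714]
337 158 [0.436  0.0735 0.0749]
(425, 176.5) [ 0.4312 -0.0823  0.07  ]
(224, 173) [0.3925 0.2278 0.07  ]
(239, 111) [0.4807 0.2173 0.07  ]
(432, 119) [ 0.5222 -0.0743  0.07  ]
```

View pics/w1c.png

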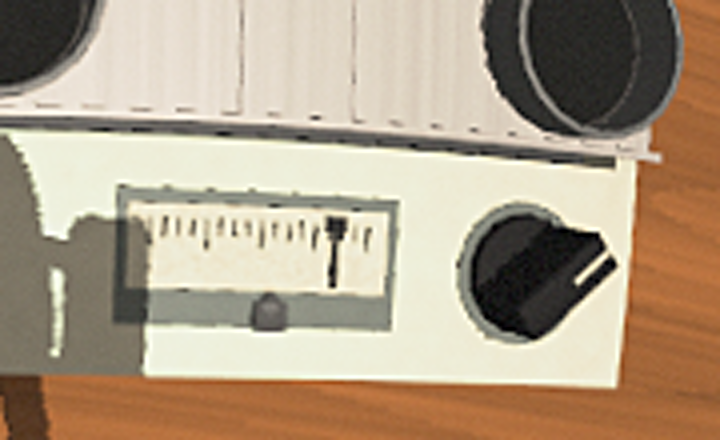

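Run:
```python
from h import *
go(.4414,.1935,.16,.124);go(.4414,.1935,.085,.124)
```

```text
turn [-0.0009  0.0024  0.0043] shift cm [ 4.21  0.07 13.9 ]
turn [-0.0009  0.0024  0.0043] shift cm [ 4.22  0.08 21.4 ]
```

>>> move_arm(deltas=[0,0,0.004,4.2,0.1,4,0.1,0,0,0.004,4.2,0.1,9,0.1,0,0,0.004,4.2,0.1,13,0.1,0,0,0.004,4.2,0.1,16,0.1,0,0,0.004,4.2,0.1,19,0.1,0,0,0.004,4.2,0.1,21.4,0.1,0,0,0.004,4.2,0.1,21.4,0.1,0,0,0.004,4.2,0.1,21.4,0.1])

```text
time: 2.6
tool_pos: [0.4417, 0.1881, 0.0869]
ee_rot: [3.141, 0.0, 0.117]
wrist_force: [-0.6, -0.3, -0.8]
width: 0.0422
finger_force: 0.0
```

>>> move_arm(deltas=[0,0,0,0,0,0,1,0,0,0,0,0,0,1,0,0,0,0,0,0,1,0,0,0,0,0,0,1,0,0,0,0,0,0,1])

```text
time: 3.1
tool_pos: [0.4424, 0.1906, 0.0877]
ee_rot: [-3.139, -0.003, 0.119]
wrist_force: [-0.4, 4.3, 2.6]
width: 0.0195
finger_force: 29.8
```

Run:
```python
from h import *
s=snap('wrist');print(s['obs']['tool_pos'],s['obs']['ee_rot'],s['obs']['width'],s['obs']['wrist_force']);save(s,'w2.png')
```

```text
[0.44244736 0.19059313 0.08774069] [-3.13910948e+00 -2.86077619e-03  1.19306550e-01] 0.01952852635134489 [-0.40476353  4.33358947  2.63762957]
```

View pics/w2.png

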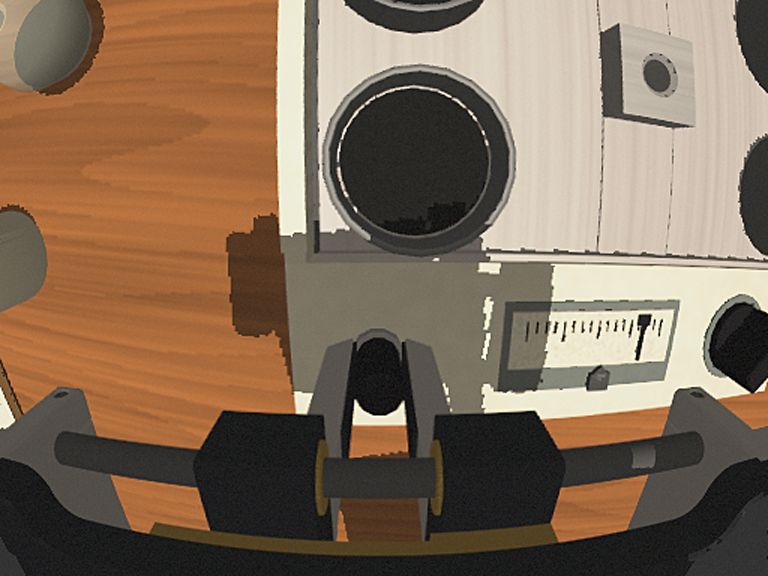

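Pin handle is gripped at about (252,247). The bush hole is visible at (440,50), so I'll measure it and lift.

Run:
```python
from h import *
s=snap('wrist');g=s['image'].max(-1)
a,b,c,d=425,35,455,65
k,l,st,c0=cv2.connectedComponentsWithStats((g[b:d,a:c]<85).astype(np.uint8))
for i in range(1,k): 
    if st[i,4]>15: p=c0[i]+[a,b];print(p,st[i].tolist(),plane(s,*p,.100))
```

```text
[437.5754386   50.05263158] [4, 5, 18, 21, 285] [0.58516115 0.08917635 0.1       ]
```

>>> move_arm(deltas=[0,0,0,0,0,-2,1,0,0,0,0,0,-5,1,0,0,0,0,0,-9,1,0,0,0,0,0,-12,1,0,0,0,0,0,-12,1,0,0,0,0,0,-12,1])

```text
time: 3.8
tool_pos: [0.4413, 0.1885, 0.2054]
ee_rot: [3.14, 0.001, 0.118]
wrist_force: [-0.9, 0.5, -1.9]
width: 0.0196
finger_force: 29.9
```

Run:
```python
from h import *
s=snap('wrist');g=s['image'].max(-1)
p0=px(s,[.5854,.0885,.1]);print(p0,s['obs']['tool_pos'],s['obs']['ee_rot'],s['obs']['width'],s['obs']['wrist_force'])
a,b=(p0-14).astype(int);c,d=a+28,b+28
k,l,st,c0=cv2.connectedComponentsWithStats((g[b:d,a:c]<85).astype(np.uint8))
for i in range(1,k): 
    if st[i,4]>15: p=c0[i]+[a,b];print(p,st[i].tolist(),plane(s,*p,.100))
P=.5854,.087
go(*P,.20,.124)
```

```text
[369.47704846  68.14624155] [0.44134223 0.18847467 0.20542021] [3.13978525e+00 1.35106268e-03 1.18369126e-01] 0.01964154357285185 [-0.94511644  0.48062611 -1.92521346]
[369.6         68.43076923] [9, 8, 12, 14, 130] [0.58513871 0.08833495 0.1       ]
turn [ 0.0019  0.0039 -0.0056] shift cm [13.18 11.78  0.39]
```

Run:
```python
from h import *
s=snap('wrist');g=s['image'].max(-1);o=s['obs'];print(o['tool_pos'])
M=R.from_euler('xyz',o['ee_rot'])
for dz in(-.028,.0):
  print(px(s,np.array(o['tool_pos'])+M.apply([0,0,dz])))
print(g[200:290:6,225:280:2])
p=[0,0]
```

```text
[0.44065311 0.18841319 0.2041545 ]
[251.3179886 260.2737011]
[251.48425055 240.14685158]
[[123 126 125 126 125 123 123 121 118 124 123 123 123 122 120 126 126 125
  123 127 122 125 121 122 123 123 120 124]
 [255 255 110 119 145 255 255 255 255 254 253 253 255 234 244 255 255 109
  115 115 116 153 255 255 148 242 243 106]
 [239 238 238 239 238 239 238 239 238 244  44  78  79  77  75  74  61 255
  239 238 239 239 238 238 238 238 238 240]
 [238 238 238 238 238 237 238 238 238 247  53  76  83  79  80  81  69 195
  242 238 238 237 239 238 238 238 239 248]
 [242 242 242 243 244 243 250 100  88  91  96  93  51  50  53  58  99  95
   94  86 133 247 243 243 243 243 244 251]
 [ 85  89  88  89  91  26  29  97  21  20  21  30  18  25  23  24  25  21
   25  27 101  89  18  95  91  85  88  87]
 [ 86  90  85  88  93  20  22  28  20  25  28  21  21  29  29  23  23  25
   21  23  11  90  22  67  93  89  89  87]
 [ 91  88  87  91  48  30  23  25  22  27  29  30  29  29  28  27  18  31
   24  24  22  28  26  31  96  87  88  86]
 [ 89  88  90  93  17  22  23  28  22  29  27  23  22  24  21  25  27  19
   31  27  21  24  20  26  75  88  88  87]
 [ 88  86  93  77  24  27  22  23  24  25  21  33  29  30  27  28  28  28
   22  20  24  24  16  14  36  92  85  89]
 [ 90  88  93  38  30  25  20  28  22  22  30  25  23  19  26  29  12  28
   26  24  30  27  29  22  15  82  91  89]
 [ 88  92  82  25  28  25  43  21  24  28  25  24  23  22  28  19  24  24
   22  32  27  17  27  25  28  53  92  89]
 [ 89  90  48  28  27  28  86  82  49  26  25  19  27  31  30  34  24  30
   25  21  80  83  62  31  32  20  90  90]
 [ 89  83  21  13  15  68  90  89  85  84  84  85  88  86  88  88  84  83
   86  85  85  88  83  32  24  27  86  88]
 [ 90  63  18  25  16  73  76  80  80  78  77  79  76  79  75  75  79  75
   77  80  77  77  81  28  23  33  20  92]]
```

>>> move_arm(deltas=[0,0,-0.005,4.5,4,0.4,1,0,0,-0.005,9,8,0.4,1,0,0,-0.005,13.2,11.7,0.4,1,0,0,-0.005,13.2,11.7,1.5,1,0,0,-0.005,13.2,11.7,2,1,0,0,-0.005,13.2,11.7,2,1])

```text
time: 4.5
tool_pos: [0.5847, 0.0883, 0.1823]
ee_rot: [-3.141, 0.008, 0.123]
wrist_force: [0.3, 0.6, -1.2]
width: 0.0194
finger_force: 29.9
```

Run:
```python
from h import *
s=snap('wrist');o=s['obs'];print(o['tool_pos'],o['ee_rot'],o['wrist_force'])
M=R.from_euler('xyz',o['ee_rot'])
print('tip pred',px(s,np.array(o['tool_pos'])+M.apply([0,0,.068])),'bush pred',px(s,[.5852,.0885,.1]))
save(s,'w3.png',(192,140,312,260),5)
```

```text
[0.58471881 0.0883178  0.18231976] [-3.14090414  0.00802044  0.12286964] [ 0.29632978  0.61801076 -1.1864193 ]
tip pred [251.74873493 207.88688734] bush pred [251.71826142 201.81447423]
```

View pics/w3.png

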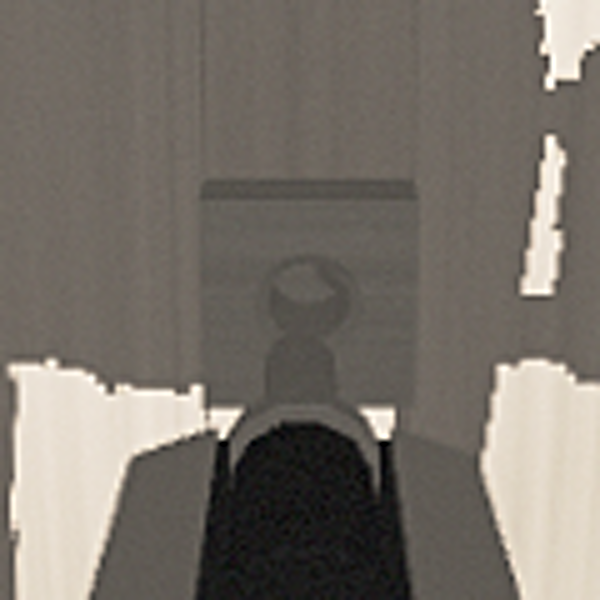

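Crop: the hole centre is at about (254,200) and the pin shank is at u≈252, so the pin needs about 2 mm more in +y_tool and 1 to 2 mm more in +x.

>>> move_arm(deltas=[0,0,0,0.15,0.2,0,1,0,0,0,0.15,0.2,0.8,1,0,0,0,0.15,0.2,1.6,1,0,0,0,0.15,0.2,2.4,1,0,0,0,0.15,0.2,3.2,1,0,0,0,0.15,0.2,4.0,1,0,0,0,0.15,0.2,4.4,1,0,0,0,0.15,0.2,4.4,1])

```text
time: 5.35
tool_pos: [0.5878, 0.0869, 0.1413]
ee_rot: [-3.142, 0.002, 0.124]
wrist_force: [0.3, 0.3, -1.9]
width: 0.0194
finger_force: 29.9
```

>>> move_arm(deltas=[0,0,0,0,0,0.3,1,0,0,0,0,0,0.6,1,0,0,0,0,0,0.6,1,0,0,0,0,0,0.6,1])

```text
time: 5.75
tool_pos: [0.5888, 0.0869, 0.1375]
ee_rot: [3.141, -0.002, 0.124]
wrist_force: [-0.5, -0.5, 2.3]
width: 0.0194
finger_force: 29.9
```

>>> move_arm(deltas=[0,0,0,0,0.15,0.1,1,0,0,0,0,0.3,0.2,1,0,0,0,0,0.45,0.2,1,0,0,0,0,0.6,0.2,1,0,0,0,0,0.6,0.2,1])

```text
time: 6.25
tool_pos: [0.5897, 0.0833, 0.1369]
ee_rot: [-3.137, -0.004, 0.125]
wrist_force: [-1.3, 3.5, 7.0]
width: 0.0191
finger_force: 30.0
```

>>> move_arm(deltas=[0,0,0,0,0.15,0,1,0,0,0,0,0.3,0,1,0,0,0,0,0.45,0,1,0,0,0,0,0.6,0,1,0,0,0,0,0.6,0,1])

```text
time: 6.75
tool_pos: [0.5896, 0.0745, 0.1337]
ee_rot: [3.141, 0.001, 0.123]
wrist_force: [0.0, 0.8, -1.6]
width: 0.0193
finger_force: 29.9
```

>>> move_arm(deltas=[0,0,0,0,0,0.3,1,0,0,0,0,0,0.6,1,0,0,0,0,0,0.6,1,0,0,0,0,0,0.6,1])

```text
time: 7.15
tool_pos: [0.5894, 0.0756, 0.1276]
ee_rot: [-3.14, 0.001, 0.124]
wrist_force: [-0.0, 2.7, -2.4]
width: 0.0194
finger_force: 29.9
```

>>> move_arm(deltas=[0,0,0,-0.05,-0.1,0.3,1,0,0,0,-0.05,-0.1,0.6,1,0,0,0,-0.05,-0.1,0.9,1,0,0,0,-0.05,-0.1,1.2,1,0,0,0,-0.05,-0.1,1.2,1])

```text
time: 7.65
tool_pos: [0.5894, 0.0761, 0.1177]
ee_rot: [-3.142, -0.001, 0.124]
wrist_force: [-1.4, 2.3, 3.8]
width: 0.0196
finger_force: 30.0
```

>>> move_arm(deltas=[0,0,0,0,0,0,0.1,0,0,0,0,0,0,0.1,0,0,0,0,0,0,0.1,0,0,0,0,0,0,0.1,0,0,0,0,0,-4,0.1,0,0,0,0,0,-9,0.1,0,0,0,-4,0,-14,0.1,0,0,0,-8,0,-18,0.1])

```text
time: 8.45
tool_pos: [0.5238, 0.0674, 0.2831]
ee_rot: [3.141, -0.0, 0.123]
wrist_force: [0.6, 0.5, 1.3]
width: 0.0426
finger_force: 0.0
```

Run:
```python
from h import *; import pickle
s=snap('wrist');o=s['obs'];print(o['tool_pos'],o['ee_rot'],o['wrist_force'],o['width'])
save(s,'w4.png');pickle.dump(s,open('w4.pkl','wb'))
P=pts(s); g=s['image'].max(-1)
m=(P[...,2]>.115)&(P[...,2]<.17)&(np.hypot(P[...,0]-.588,P[...,1]-.075)<.03)
q=P[m];print(m.sum(),q.mean(0) if len(q) else 0,np.percentile(q[:,2],[50,90,99]) if len(q) else 0)
```

```text
[0.5237615  0.06741225 0.28308588] [ 3.14090169e+00 -4.87620344e-04  1.23487965e-01] [0.62229845 0.48333165 1.29880278] 0.04264339547311915
273 [0.58727015 0.07499791 0.14434345] [0.14450957 0.14554651 0.14672336]
```

View pics/w4.png

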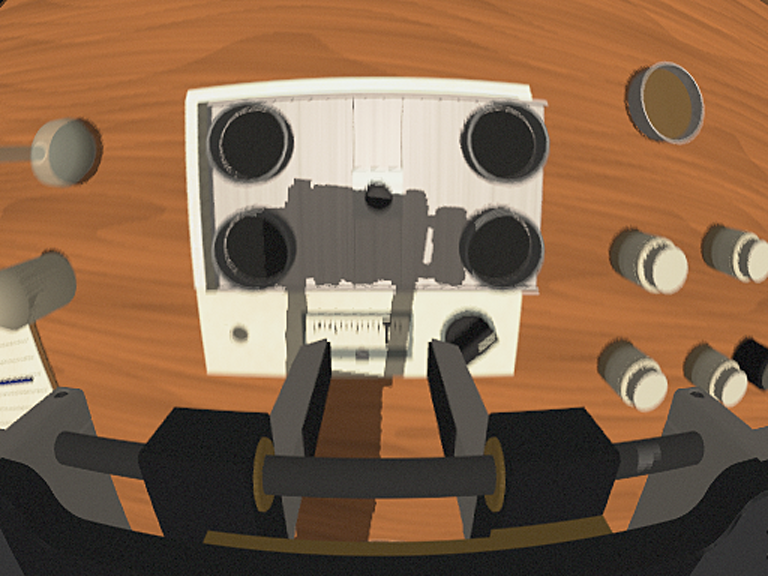

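Pin handle top reads 0.1455 m in the image, at (252,130), so the pin is home. The holder hole is empty at (159,222). Next I'll measure the wells, holder and jars.

```bash
python3 - <<'E'
from h import *; import pickle
s=pickle.load(open('w4.pkl','rb'));P=pts(s);g=s['image'].max(-1)
b=np.array([.5873,.0750]);yw=.124;X=np.array([np.cos(yw),np.sin(yw)]);Y=np.array([-X[1],X[0]])
from scipy.optimize import least_squares
for sx in(-1,1):
  for sy in(-1,1):
    w=b+sx*.045*X+sy*.105*Y
    # rim blob: dark well region boundary, cast on z=.11
    u0,v0=px(s,[*w,.11])
    m=((g<150)).astype(np.uint8)
    dist=np.linalg.norm(P[...,:2]-w,axis=-1)
    q=P[(abs(P[...,2]-.110)<.004)&(dist<.042)&(dist>.022)][:,:2]
    f=least_squares(lambda c:np.hypot(*(q-c).T)-.0335,w,loss='soft_l1',f_scale=.002)
    print(sx,sy,w.round(4),len(q),f.x.round(4),((f.x-w)@X*1e3).round(1),((f.x-w)@Y*1e3).round(1))
# holder hole
a,bb,c,d=145,210,175,235
k,l,st,c0=cv2.connectedComponentsWithStats((g[bb:d,a:c]<110).astype(np.uint8))
for i in range(1,k):
    if st[i,4]>15: p=c0[i]+[a,bb];print('holder',p,st[i].tolist(),plane(s,*p,.07))
E
sed -i 's/x/x/' h.py
cat > jars.py <<'E'
from h import *
s=snap('top')
P=pts(s); m=((P[...,2]>.07)&(P[...,2]<.1)&(s['image'].min(-1)>110)).astype(np.uint8)
k,l,st,c=cv2.connectedComponentsWithStats(m)
for i in range(1,k):
    if 100<st[i,4]<400: print('jar',c[i].round(1),st[i,4],plane(s,*c[i],.084).round(4))
E
python3 jars.py; python3 -c "
from h import *
print(robot.get_obs()['tool_pos'])"
```

```text
-1 -1 [ 0.5556 -0.0348] 432 [ 0.5562 -0.0333] 0.8 1.4
-1 1 [0.5297 0.1736] 446 [0.5304 0.1741] 0.8 0.4
1 -1 [ 0.6449 -0.0236] 463 [ 0.6451 -0.0222] 0.3 1.4
1 1 [0.619  0.1848] 469 [0.6192 0.1853] 0.3 0.5
holder [159.44736842 221.84210526] [11, 9, 8, 6, 38] [0.43804255 0.1927043  0.07      ]
jar [266.  184.1] 311 [ 0.585  -0.0513  0.084 ]
jar [365.8 181.8] 183 [ 0.5905 -0.3658  0.084 ]
jar [321.5 192. ] 191 [ 0.5587 -0.225   0.084 ]
jar [222.  227.6] 358 [0.4494 0.0861 0.084 ]
jar [259.7 227.5] 142 [ 0.4489 -0.03    0.084 ]
jar [408.2 227. ] 189 [ 0.4472 -0.49    0.084 ]
jar [377.3 232.8] 194 [ 0.43   -0.3929  0.084 ]
jar [330.2 235.1] 197 [ 0.4239 -0.2471  0.084 ]
jar [382.1 268.3] 200 [ 0.3221 -0.4015  0.084 ]
[0.52387506 0.06753077 0.29010909]
```

```bash
python3 -c "
from h import *
go(.40,-.31,.30,.124)"
```

```text
turn [ 0.0021 -0.0136 -0.0005] shift cm [-16.93  35.94  -1.15]
```

>>> move_arm(deltas=[0,0,0,-16.9,36,-1,-1,0,0,0,-16.9,36,-1,-1,0,0,0,-16.9,36,-1,-1,0,0,0,-16.9,36,-1,-1,0,0,0,-16.9,36,-1,-1,0,0,0,-16.9,36,-1,-1,0,0,0,-16.9,36,-1,-1,0,0,0,-16.9,36,-1,-1])

```text
time: 9.35
tool_pos: [0.3995, -0.3125, 0.2906]
ee_rot: [-3.141, 0.001, 0.123]
wrist_force: [0.4, -0.8, 0.3]
width: 0.0937
finger_force: 0.0
```

>>> move_arm(deltas=[0,0,0,0,0,0,-1,0,0,0,0,0,0,-1,0,0,0,0,0,0,-1])

```text
time: 9.65
tool_pos: [0.4009, -0.3096, 0.2911]
ee_rot: [-3.141, 0.0, 0.125]
wrist_force: [-1.0, 0.3, -0.4]
width: 0.0942
finger_force: 0.0
```

```bash
cat > wj.py <<'E'
from h import *
import sys
def jars(s):
    P=pts(s); out=[]
    m=((P[...,2]>.072)&(P[...,2]<.095)&(s['image'].min(-1)>100)).astype(np.uint8)
    k,l,st,c=cv2.connectedComponentsWithStats(m)
    for i in range(1,k):
        if 150<st[i,4]<6000:
            q=P[l==i]; q=q[q[:,2]>.080][:,:2]
            if len(q)<50: continue
            (x,y),r=cv2.minEnclosingCircle((q*1000).astype(np.float32))
            print(c[i].round(1),st[i,4],'mean',q.mean(0).round(4),'circ',round(x/1000,4),round(y/1000,4),'r',round(r,1))
E
python3 - <<'E'
from wj import *; import pickle
s=snap('wrist');o=s['obs'];print(o['tool_pos'],o['ee_rot'])
pickle.dump(s,open('w5.pkl','wb'));save(s,'w5.png');jars(s)
E
```

```text
[ 0.40093348 -0.30959055  0.29105067] [-3.14061207e+00  3.85535070e-04  1.24601256e-01]
[41.2 43.3] 5069 mean [0.5768 0.0486] circ 0.5904 0.0451 r 140.9
[335.5  14.5] 824 mean [ 0.6342 -0.3919] circ 0.6352 -0.3924 r 24.0
[203.7  47.8] 968 mean [ 0.5615 -0.2264] circ 0.5615 -0.2258 r 24.0
[207.9 150.2] 926 mean [ 0.4268 -0.2476] circ 0.4265 -0.2471 r 23.6
[318.1 159.5] 865 mean [ 0.4331 -0.3942] circ 0.433 -0.394 r 23.8
[384.3 158.5] 776 mean [ 0.4493 -0.4902] circ 0.4493 -0.4909 r 24.0
[309.  234.8] 734 mean [ 0.3247 -0.4009] circ 0.3241 -0.4019 r 24.2
```

View pics/w5.png

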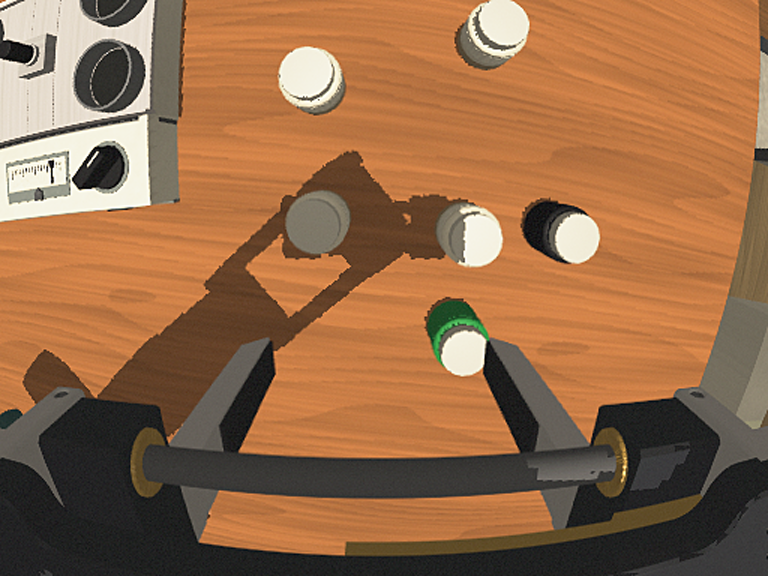

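Wrist view, candidates: clear white-capped jars at (204,48), (208,150), (318,160) and (335,15), the last having been knocked to a new spot. The black (384,158) and green (309,235) ones are look-alikes. The four clear jars fit the description. I'll begin with the one at (208,150), at (0.4266,-0.2472).

```bash
python3 -c "
from h import *
go(.4266,-.2472,.034,.124)
c=(.4266,-.2472,.034,.124)
go(.5560,-.0338,.034,.124,c)"
```

```text
turn [-0.0005  0.0001  0.0016] shift cm [ 3.3  -5.83 25.74]
turn [0. 0. 0.] shift cm [ 15.48 -19.58  -0.  ]
```

>>> move_arm(deltas=[0,0,0,3.3,-5.8,3,-1,0,0,0,3.3,-5.8,8,-1,0,0,0,3.3,-5.8,13,-1,0,0,0,3.3,-5.8,17,-1,0,0,0,3.3,-5.8,21,-1,0,0,0,3.3,-5.8,24,-1,0,0,0,3.3,-5.8,25.8,-1,0,0,0,3.3,-5.8,25.8,-1])

```text
time: 10.5
tool_pos: [0.4246, -0.2455, 0.0305]
ee_rot: [-3.137, 0.005, 0.127]
wrist_force: [-0.5, 0.8, 0.8]
width: 0.0941
finger_force: 0.0
```

>>> move_arm(deltas=[0,0,0,0,0,0,1,0,0,0,0,0,0,1,0,0,0,0,0,0,1,0,0,0,0,0,0,1,0,0,0,0,0,0,1])

```text
time: 11.0
tool_pos: [0.4266, -0.2487, 0.0345]
ee_rot: [3.141, -0.001, 0.124]
wrist_force: [0.5, -0.8, 5.0]
width: 0.0574
finger_force: 30.4
```

```bash
python3 -c "
from h import *
s=snap('wrist');o=s['obs'];print(o['tool_pos'],o['ee_rot'],o['width'])
p=np.array(o['tool_pos'])
print(px(s,[*p[:2],.084]));go(.5560,-.0338,.034,.124)
g=s['image'].min(-1);P=pts(s);d=np.linalg.norm(P[...,:2]-p[:2],axis=-1)
m=(abs(P[...,2]-.084)<.006)&(d<.04)&(g>90);q=P[m][:,:2];print(len(q),cv2.minEnclosingCircle((q*1000).astype(np.float32)))
"
```

```text
[ 0.42661077 -0.24874377  0.03447904] [ 3.14113269e+00 -1.18165544e-03  1.23651004e-01] 0.05743958282199248
[251.19043847 280.07113455]
turn [ 0.0004 -0.0012 -0.0003] shift cm [ 15.49 -19.74   0.06]
5861 ((436.47479248046875, -247.60885620117188), 38.6319694519043)
```

>>> move_arm(deltas=[0,0,0,0,0,-3,1,0,0,0,0,0,-7,1,0,0,0,0,0,-12,1,0,0,0,3,-4,-16,1,0,0,0,6,-8,-18,1,0,0,0,9,-12,-18,1,0,0,0,12,-16,-18,1,0,0,0,15.5,-19.6,-18,1])

```text
time: 11.85
tool_pos: [0.5469, -0.0466, 0.2139]
ee_rot: [3.141, -0.0, 0.123]
wrist_force: [0.7, -0.8, -2.1]
width: 0.0574
finger_force: 30.0
```

>>> move_arm(deltas=[0,0,0,0,0,1,1,0,0,0,0,0,3,1,0,0,0,0,0,5,1,0,0,0,0,0,5,1,0,0,0,0,0,5,1])

```text
time: 12.35
tool_pos: [0.5458, -0.0487, 0.1629]
ee_rot: [-3.141, 0.002, 0.123]
wrist_force: [0.8, -0.4, -1.4]
width: 0.0572
finger_force: 30.0
```

```bash
python3 -c "
from h import *
s=snap('wrist');o=s['obs'];print(o['tool_pos'],o['ee_rot'],o['width'],o['wrist_force'])
go(.5560,-.0338,.116,.124)
save(s,'w6.png',(160,90,352,330),2.5)
"
```

```text
[ 0.54580675 -0.0486777   0.16287441] [-3.14129542e+00  1.85300169e-03  1.23146301e-01] 0.057200096416205486 [ 0.75072502 -0.43186591 -1.41156839]
turn [ 0.0004 -0.0005 -0.0009] shift cm [ 1.12 -1.37  4.8 ]
```

View pics/w6.png

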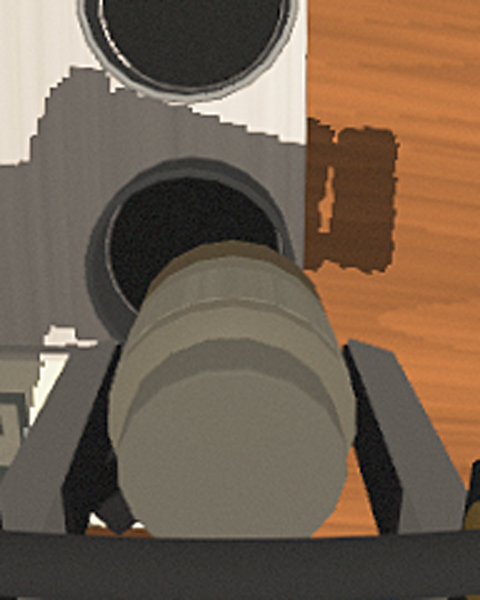

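The jar is 18 mm short of the well (centre about (237,190)). I'll correct that and lower it.

>>> move_arm(deltas=[0,0,0,1.1,-1.35,0,1,0,0,0,1.1,-1.35,0,1,0,0,0,1.1,-1.35,1,1,0,0,0,1.1,-1.35,1,1,0,0,0,1.1,-1.35,1,1])

```text
time: 12.9
tool_pos: [0.5552, -0.0335, 0.1527]
ee_rot: [-3.141, 0.002, 0.124]
wrist_force: [0.0, 0.2, -2.1]
width: 0.0573
finger_force: 30.0
```

```bash
cat > wellchk.py <<'E'
from h import *; import sys
from scipy.optimize import least_squares
w=np.array([float(sys.argv[1]),float(sys.argv[2])])
for _ in range(2):
    s=snap('wrist');o=s['obs'];P=pts(s)
    dist=np.linalg.norm(P[...,:2]-w,axis=-1)
    q=P[(abs(P[...,2]-.110)<.003)&(dist<.042)&(dist>.022)][:,:2]
    f=least_squares(lambda c:np.hypot(*(q-c).T)-.0335,w,loss='soft_l1',f_scale=.002)
    print(len(q),'well',f.x.round(4),'tcp',o['tool_pos'].round(4),o['ee_rot'].round(3),o['wrist_force'].round(1));go(*f.x,.116,.124)
E
python3 wellchk.py .5560 -.0338
```

```text
563 well [ 0.5561 -0.0338] tcp [ 0.5552 -0.0335  0.1527] [-3.141e+00  2.000e-03  1.240e-01] [ 0.   0.2 -2.1]
turn [ 0.      0.0008 -0.0003] shift cm [0.06 0.04 3.72]
563 well [ 0.5561 -0.0339] tcp [ 0.5554 -0.0335  0.1532] [3.142e+00 1.000e-03 1.240e-01] [-0.7  0.4 -2.5]
turn [ 0.0001  0.0002 -0.0004] shift cm [0.04 0.03 3.75]
```

Well fit agrees with the TCP to under 1 mm. Lowering.

>>> move_arm(deltas=[0,0,0,0.05,0,1,1,0,0,0,0.05,0,2,1,0,0,0,0.05,0,3,1,0,0,0,0.05,0,3.5,1,0,0,0,0.05,0,3.8,1,0,0,0,0.05,0,3.8,1])

```text
time: 13.6
tool_pos: [0.5559, -0.0334, 0.1165]
ee_rot: [3.141, 0.0, 0.124]
wrist_force: [-1.8, 0.3, 4.1]
width: 0.0579
finger_force: 30.0
```

>>> move_arm(deltas=[0,0,0,0,0,0,-0.7,0,0,0,0,0,0,-0.7,0,0,0,0,0,0,-0.7,0,0,0,0,0,-3,-0.7,0,0,0,0,0,-7,-0.7,0,0,0,0,0,-12,-0.7,0,0,0,-1,5,-14,-0.7,0,0,0,-1.8,9,-14,-0.7])

```text
time: 14.4
tool_pos: [0.5514, -0.1255, 0.2607]
ee_rot: [3.137, -0.009, 0.127]
wrist_force: [0.3, -0.9, -0.2]
width: 0.0801
finger_force: 0.0
```

>>> move_arm(deltas=[0,0,0,-1,5,0,-1,0,0,0,-5,10,0,-1,0,0,0,-5,10,0,-1,0,0,0,-5,10,0,-1])

```text
time: 14.8
tool_pos: [0.5114, -0.2321, 0.2554]
ee_rot: [-3.141, 0.0, 0.12]
wrist_force: [0.6, 0.2, 0.5]
width: 0.0941
finger_force: 0.0
```

```bash
cat > nx.py <<'E'
from wj import *
s=snap('wrist');o=s['obs'];print(o['tool_pos'].round(4),o['ee_rot'].round(3));jars(s)
P=pts(s)
for c in [(.5561,-.0338),(.5302,.1739),(.645,-.0227),(.6191,.185)]:
    m=(np.linalg.norm(P[...,:2]-c,axis=-1)<.028)&(P[...,2]>.12)&(P[...,2]<.19); q=P[m]
    if len(q)>30: q=q[abs(q[:,2]-.166)<.004];print('in well',c,len(q), (np.array(cv2.minEnclosingCircle((q[:,:2]*1000).astype(np.float32))[0]) if len(q) else 0),np.median(q[:,2]))
E
python3 nx.py
```

```text
[ 0.5114 -0.2321  0.2554] [-3.141  0.     0.12 ]
[390.2 101.5] 961 mean [ 0.6351 -0.391 ] circ 0.6351 -0.3915 r 24.0
[251.9 138. ] 1128 mean [ 0.563  -0.2258] circ 0.5625 -0.2261 r 23.9
[421.2 243.6] 588 mean [ 0.4502 -0.4897] circ 0.4497 -0.4906 r 23.9
[366.4 246.2] 407 mean [ 0.4402 -0.3989] circ 0.4345 -0.3944 r 23.2
in well (0.5561, -0.0338) 1292 [555.83398438 -34.73974991] 0.1655526507588604
```

Jar in well confirmed (top at 0.166, off by about 1 mm). Next is jar A at (0.5625,-0.226).

```bash
python3 -c "
from h import *
go(.5622,-.2260,.034,.124)"
```

```text
turn [-0.0007 -0.0007 -0.0017] shift cm [ 5.01  0.18 22.15]
```

>>> move_arm(deltas=[0,0,0,5,0.2,1,-1,0,0,0,5,0.2,5,-1,0,0,0,5,0.2,10,-1,0,0,0,5,0.2,14,-1,0,0,0,5,0.2,18,-1,0,0,0,5,0.2,21,-1,0,0,0,5,0.2,22,-1,0,0,0,5,0.2,22,-1])

```text
time: 15.65
tool_pos: [0.5617, -0.2239, 0.0339]
ee_rot: [-3.139, 0.003, 0.126]
wrist_force: [-0.0, -0.1, -0.1]
width: 0.0943
finger_force: 0.0
```

>>> move_arm(deltas=[0,0,0,0,0,0,1,0,0,0,0,0,0,1,0,0,0,0,0,0,1,0,0,0,0,0,0,1,0,0,0,0,0,0,1])

```text
time: 16.15
tool_pos: [0.5624, -0.2263, 0.0364]
ee_rot: [3.141, -0.001, 0.123]
wrist_force: [1.4, -1.3, 6.3]
width: 0.0577
finger_force: 25.4
```

```bash
python3 -c "
from h import *
go(.645,-.0227,.235,.124)"
```

```text
turn [ 0.0003 -0.0012 -0.0005] shift cm [ 10.73 -19.18 -19.86]
```

>>> move_arm(deltas=[0,0,0,0,0,-3,1,0,0,0,0,0,-7,1,0,0,0,0,0,-12,1,0,0,0,2.5,-4,-16,1,0,0,0,5,-8,-19,1,0,0,0,7.5,-12,-19.8,1,0,0,0,10.7,-16,-19.8,1,0,0,0,10.7,-19.1,-19.8,1])

```text
time: 16.95
tool_pos: [0.6464, -0.0219, 0.2333]
ee_rot: [3.141, -0.001, 0.123]
wrist_force: [-0.1, -0.1, -1.8]
width: 0.0575
finger_force: 30.0
```

>>> move_arm(deltas=[0,0,0,0,0,0,1,0,0,0,0,0,0,1])

```text
time: 17.15
tool_pos: [0.6444, -0.0225, 0.2327]
ee_rot: [3.141, 0.002, 0.126]
wrist_force: [0.1, -1.1, -1.9]
width: 0.0574
finger_force: 30.0
```

```bash
python3 wellchk.py .645 -.0227
```

```text
346 well [ 0.6454 -0.0228] tcp [ 0.6444 -0.0225  0.2327] [3.141e+00 2.000e-03 1.260e-01] [ 0.1 -1.1 -1.9]
turn [ 0.0006  0.0015 -0.0002] shift cm [ 0.14 -0.09 11.68]
343 well [ 0.6454 -0.0228] tcp [ 0.6443 -0.0238  0.2328] [3.141e+00 1.000e-03 1.240e-01] [ 0.3  0.3 -2.3]
turn [ 0.0006  0.0013 -0.0014] shift cm [ 0.15 -0.17 11.69]
```

>>> move_arm(deltas=[0,0,0,0.1,-0.1,3,1,0,0,0,0.1,-0.1,6,1,0,0,0,0.1,-0.1,8,1,0,0,0,0.1,-0.1,9,1,0,0,0,0.1,-0.1,10,1,0,0,0,0.1,-0.1,11,1,0,0,0,0.1,-0.1,11.6,1,0,0,0,0.1,-0.1,11.6,1])

```text
time: 18.05
tool_pos: [0.646, -0.0226, 0.1185]
ee_rot: [3.141, -0.002, 0.124]
wrist_force: [-0.2, -0.2, -1.9]
width: 0.0574
finger_force: 30.0
```

>>> move_arm(deltas=[0,0,0,0,0,0.25,1,0,0,0,0,0,0.25,1,0,0,0,0,0,0.25,-0.7,0,0,0,0,0,0.25,-0.7,0,0,0,0,0,0.25,-0.7,0,0,0,0,0,-3,-0.7,0,0,0,0,0,-7,-0.7,0,0,0,0,0,-12,-0.7])

```text
time: 18.85
tool_pos: [0.6444, -0.0221, 0.236]
ee_rot: [-3.14, 0.005, 0.124]
wrist_force: [1.0, -0.8, 0.6]
width: 0.0795
finger_force: 0.0
```

>>> move_arm(deltas=[0,0,0,-10,35.5,-2,-1,0,0,0,-10,35.5,-2,-1,0,0,0,-10,35.5,-2,-1,0,0,0,-10,35.5,-2,-1,0,0,0,-10,35.5,-2,-1,0,0,0,-10,35.5,-2,-1,0,0,0,-10,35.5,-2,-1,0,0,0,-10,35.5,-2,-1])

```text
time: 19.65
tool_pos: [0.5883, -0.3919, 0.2563]
ee_rot: [3.141, 0.002, 0.119]
wrist_force: [0.2, -0.0, -0.5]
width: 0.094
finger_force: 0.0
```

>>> move_arm(deltas=[0,0,0,0,0,0,-1,0,0,0,0,0,0,-1])

```text
time: 19.85
tool_pos: [0.5902, -0.3865, 0.2569]
ee_rot: [-3.14, 0.0, 0.124]
wrist_force: [0.9, 0.7, -0.5]
width: 0.0941
finger_force: 0.0
```

```bash
python3 nx.py;python3 -c "
from h import *
go(.635,-.3915,.034,.124)"
```

```text
[ 0.5902 -0.3865  0.2569] [-3.14   0.     0.124]
[ 25.5 146.7] 1308 mean [ 0.6041 -0.0439] circ 0.6022 -0.0364 r 90.4
[261.4 144.2] 1172 mean [ 0.6357 -0.3918] circ 0.6354 -0.3921 r 23.9
[313.  285.7] 702 mean [ 0.4505 -0.4906] circ 0.4499 -0.4908 r 23.9
[243.8 289.5] 730 mean [ 0.4338 -0.394 ] circ 0.4329 -0.394 r 23.9
[241.7 343.9] 478 mean [ 0.3258 -0.4024] circ 0.3243 -0.4028 r 24.1
in well (0.5561, -0.0338) 0 0 nan
turn [-0.001  -0.0001  0.0012] shift cm [ 4.33  1.16 22.34]
  return _methods._mean(a, axis=axis, dtype=dtype,
  ret = ret.dtype.type(ret / rcount)
```

Jar C is at (0.635,-0.392).

>>> move_arm(deltas=[0,0,0,4.3,1.2,1,-1,0,0,0,4.3,1.2,5,-1,0,0,0,4.3,1.2,10,-1,0,0,0,4.3,1.2,14,-1,0,0,0,4.3,1.2,18,-1,0,0,0,4.3,1.2,21,-1,0,0,0,4.3,1.2,22.3,-1,0,0,0,4.3,1.2,22.3,-1])

```text
time: 20.7
tool_pos: [0.6337, -0.3908, 0.032]
ee_rot: [-3.138, 0.003, 0.126]
wrist_force: [-1.2, 0.5, 0.3]
width: 0.0941
finger_force: 0.0
```

>>> move_arm(deltas=[0,0,0,0,0,0,1,0,0,0,0,0,0,1,0,0,0,0,0,0,1,0,0,0,0,0,0,1,0,0,0,0,0,0,1])

```text
time: 21.2
tool_pos: [0.6345, -0.3937, 0.0355]
ee_rot: [3.141, -0.001, 0.124]
wrist_force: [-0.1, -0.7, 6.4]
width: 0.0574
finger_force: 17.3
```

```bash
python3 -c "
from h import *
go(.6191,.185,.25,.124)"
```

```text
turn [ 0.0005 -0.001  -0.0004] shift cm [  5.63 -57.6  -21.47]
```

>>> move_arm(deltas=[0,0,0,0,0,-3,1,0,0,0,0,0,-7,1,0,0,0,0,0,-12,1,0,0,0,0,-4,-16,1,0,0,0,0.5,-8,-19,1,0,0,0,1,-12,-21.5,1,0,0,0,1.5,-16,-21.5,1,0,0,0,2,-20,-21.5,1])

```text
time: 22.0
tool_pos: [0.6297, -0.1911, 0.2517]
ee_rot: [3.14, -0.003, 0.124]
wrist_force: [0.3, 0.2, -1.9]
width: 0.0574
finger_force: 30.0
```

>>> move_arm(deltas=[0,0,0,3.6,-37.6,0,1,0,0,0,3.6,-37.6,0,1,0,0,0,3.6,-37.6,0,1,0,0,0,3.6,-37.6,0,1,0,0,0,3.6,-37.6,0,1,0,0,0,3.6,-37.6,0,1,0,0,0,3.6,-37.6,0,1,0,0,0,3.6,-37.6,0,1])

```text
time: 22.8
tool_pos: [0.6177, 0.189, 0.249]
ee_rot: [-3.14, 0.001, 0.127]
wrist_force: [0.5, -0.9, -2.1]
width: 0.0575
finger_force: 30.0
```

>>> move_arm(deltas=[0,0,0,0,0,0,1,0,0,0,0,0,0,1,0,0,0,0,0,0,1])

```text
time: 23.1
tool_pos: [0.6188, 0.1837, 0.2493]
ee_rot: [3.141, 0.0, 0.122]
wrist_force: [-0.2, 0.7, -1.8]
width: 0.0575
finger_force: 30.0
```

```bash
python3 wellchk.py .6191 .185; python3 nx.py 2>/dev/null
```

```text
321 well [0.6195 0.1856] tcp [0.6188 0.1837 0.2493] [3.141 0.    0.122] [-0.2  0.7 -1.8]
turn [ 0.0006  0.0002 -0.0022] shift cm [ 0.08 -0.22 13.34]
321 well [0.6195 0.1856] tcp [0.6189 0.1834 0.2494] [3.141 0.    0.122] [-0.3  0.5 -1.1]
turn [ 0.0004  0.0001 -0.0025] shift cm [ 0.08 -0.22 13.35]
[0.619  0.1834 0.2495] [3.141 0.    0.122]
in well (0.5561, -0.0338) 750 [556.13085938 -33.41813278] 0.1653788783815591
in well (0.645, -0.0227) 1133 [646.24560547 -22.65320969] 0.16532458051703508
```

>>> move_arm(deltas=[0,0,0,0.1,-0.2,3,1,0,0,0,0.1,-0.2,6,1,0,0,0,0.1,-0.2,8.5,1,0,0,0,0.1,-0.2,10.5,1,0,0,0,0.1,-0.2,11.5,1,0,0,0,0.1,-0.2,12.5,1,0,0,0,0.1,-0.2,13.3,1,0,0,0,0.1,-0.2,13.4,1])

```text
time: 24.05
tool_pos: [0.6202, 0.1868, 0.1171]
ee_rot: [3.141, -0.003, 0.123]
wrist_force: [-1.4, -0.9, 2.6]
width: 0.0571
finger_force: 30.0
```

>>> move_arm(deltas=[0,0,0,0,0,0,-0.7,0,0,0,0,0,0,-0.7,0,0,0,0,0,0,-0.7,0,0,0,0,0,-3,-0.7,0,0,0,0,0,-7,-0.7,0,0,0,0,0,-12,-0.7,0,0,0,-2,3.5,-14,-0.7,0,0,0,-4.4,8,-14,-0.7])

```text
time: 24.85
tool_pos: [0.588, 0.1041, 0.2609]
ee_rot: [3.141, -0.01, 0.128]
wrist_force: [0.2, -1.0, 0.5]
width: 0.0796
finger_force: 0.0
```

>>> move_arm(deltas=[0,0,0,-14,25,0,-1,0,0,0,-14,25,0,-1,0,0,0,-14,25,0,-1,0,0,0,-14,25,0,-1,0,0,0,-14,25,0,-1,0,0,0,-14,25,0,-1,0,0,0,-14,25,0,-1])

```text
time: 25.55
tool_pos: [0.4764, -0.1659, 0.2558]
ee_rot: [3.14, 0.0, 0.117]
wrist_force: [0.2, 1.3, -0.2]
width: 0.0941
finger_force: 0.0
```

>>> move_arm(deltas=[0,0,0,-12,21.3,0,-1,0,0,0,-12,21.3,0,-1,0,0,0,-12,21.3,0,-1,0,0,0,-12,21.3,0,-1,0,0,0,-12,21.3,0,-1,0,0,0,-12,21.3,0,-1,0,0,0,-12,21.3,0,-1,0,0,0,-12,21.3,0,-1])

```text
time: 26.35
tool_pos: [0.3862, -0.387, 0.2557]
ee_rot: [-3.141, -0.001, 0.126]
wrist_force: [0.8, 0.2, -0.6]
width: 0.0939
finger_force: 0.0
```

```bash
python3 nx.py 2>/dev/null;python3 -c "
from h import *
go(.433,-.394,.034,.124)"
```

```text
[ 0.3862 -0.387   0.2557] [-3.141e+00 -1.000e-03  1.260e-01]
[26.7 29.4] 1177 mean [ 0.5787 -0.0281] circ 0.581 -0.0128 r 88.3
[342.7 141.6] 1092 mean [ 0.4496 -0.4903] circ 0.4494 -0.4911 r 23.9
[262.4 143.5] 1156 mean [ 0.433  -0.3935] circ 0.4331 -0.3941 r 23.8
[258.1 229.3] 1002 mean [ 0.3248 -0.4025] circ 0.3242 -0.4028 r 23.9
in well (0.5561, -0.0338) 3 [562.00280762 -57.70062256] 0.16244652562503753
turn [ 0.0001 -0.0008  0.0022] shift cm [ 4.52  1.29 22.2 ]
```

>>> move_arm(deltas=[0,0,0,4.5,1.3,1,-0.65,0,0,0,4.5,1.3,4,-0.65,0,0,0,4.5,1.3,8,-0.65,0,0,0,4.5,1.3,12,-0.65,0,0,0,4.5,1.3,16,-0.65,0,0,0,4.5,1.3,20,-0.65,0,0,0,4.5,1.3,22.1,-0.65,0,0,0,4.5,1.3,22.1,-0.65])

```text
time: 27.2
tool_pos: [0.4303, -0.3917, 0.0304]
ee_rot: [-3.134, 0.005, 0.126]
wrist_force: [-0.6, 0.1, -0.3]
width: 0.0774
finger_force: 0.0
```

>>> move_arm(deltas=[0,0,0,0,0,0,1,0,0,0,0,0,0,1,0,0,0,0,0,0,1,0,0,0,0,0,0,1,0,0,0,0,0,0,1])

```text
time: 27.7
tool_pos: [0.4328, -0.3964, 0.0371]
ee_rot: [3.139, -0.003, 0.124]
wrist_force: [1.1, 3.0, 6.3]
width: 0.0574
finger_force: 30.0
```

```bash
python3 -c "
from h import *
go(.5302,.1742,.25,.124)"
```

```text
turn [ 0.0027 -0.0032 -0.0001] shift cm [ 16.78 -55.36 -21.38]
```

>>> move_arm(deltas=[0,0,0,0,0,-3,1,0,0,0,0,0,-7,1,0,0,0,0,0,-12,1,0,0,0,1.2,-4,-16,1,0,0,0,2.4,-8,-19,1,0,0,0,3.6,-12,-21.4,1,0,0,0,4.8,-16,-21.4,1,0,0,0,6,-20,-21.4,1])

```text
time: 28.5
tool_pos: [0.4668, -0.1885, 0.2506]
ee_rot: [3.139, -0.003, 0.123]
wrist_force: [1.0, 0.5, -2.1]
width: 0.0578
finger_force: 30.0
```

>>> move_arm(deltas=[0,0,0,10.8,-35.4,0,1,0,0,0,10.8,-35.4,0,1,0,0,0,10.8,-35.4,0,1,0,0,0,10.8,-35.4,0,1,0,0,0,10.8,-35.4,0,1,0,0,0,10.8,-35.4,0,1,0,0,0,10.8,-35.4,0,1,0,0,0,10.8,-35.4,0,1])

```text
time: 29.3
tool_pos: [0.5295, 0.1788, 0.2478]
ee_rot: [-3.14, 0.001, 0.128]
wrist_force: [-1.0, -0.7, -1.7]
width: 0.0571
finger_force: 30.0
```

>>> move_arm(deltas=[0,0,0,0,0,0,1,0,0,0,0,0,0,1,0,0,0,0,0,0,1])

```text
time: 29.6
tool_pos: [0.5297, 0.1735, 0.2485]
ee_rot: [3.141, 0.0, 0.122]
wrist_force: [-0.4, -0.3, -2.0]
width: 0.0575
finger_force: 30.0
```

```bash
python3 wellchk.py .5302 .1742; python3 nx.py 2>/dev/null
```

```text
330 well [0.5302 0.1745] tcp [0.5297 0.1735 0.2485] [3.141 0.    0.122] [-0.4 -0.3 -2. ]
turn [ 0.0006 -0.0002 -0.0022] shift cm [ 0.05 -0.11 13.26]
327 well [0.5302 0.1744] tcp [0.5298 0.1734 0.2486] [ 3.141 -0.     0.122] [ 0.1  0.6 -2.7]
turn [ 0.0005 -0.0003 -0.0024] shift cm [ 0.05 -0.11 13.27]
[0.5298 0.1734 0.2487] [ 3.141 -0.     0.122]
in well (0.5561, -0.0338) 1124 [555.74749756 -33.33498001] 0.1653068615890972
in well (0.645, -0.0227) 1239 [645.75506592 -22.30041313] 0.1653014193236313
in well (0.6191, 0.185) 2273 [621.24810791 186.53283691] 0.165425812672495
```

>>> move_arm(deltas=[0,0,0,0.05,-0.1,3,1,0,0,0,0.05,-0.1,6,1,0,0,0,0.05,-0.1,8.5,1,0,0,0,0.05,-0.1,10.5,1,0,0,0,0.05,-0.1,11.5,1,0,0,0,0.05,-0.1,12.3,1,0,0,0,0.05,-0.1,13.2,1,0,0,0,0.05,-0.1,13.2,1])

```text
time: 30.55
tool_pos: [0.5313, 0.1758, 0.1184]
ee_rot: [-3.141, -0.004, 0.123]
wrist_force: [-0.7, -0.5, 1.2]
width: 0.0573
finger_force: 30.0
```

>>> move_arm(deltas=[0,0,0,0,0,0.15,1,0,0,0,0,0,0.15,-0.7,0,0,0,0,0,0.15,-0.7,0,0,0,0,0,0.15,-0.7,0,0,0,0,0,-3,-0.7,0,0,0,0,0,-7,-0.7,0,0,0,0,0,-12,-0.7,0,0,0,-3,2,-16,-0.7])

```text
time: 31.35
tool_pos: [0.5063, 0.1551, 0.2752]
ee_rot: [-3.141, -0.002, 0.126]
wrist_force: [0.3, -0.1, 1.2]
width: 0.0805
finger_force: 0.0
```

>>> move_arm(deltas=[0,0,0,-11.5,9,-1,-0.3,0,0,0,-11.5,9,-1,-0.3,0,0,0,-11.5,9,-1,-0.3,0,0,0,-11.5,9,-1,-0.3,0,0,0,-11.5,9,-1,-0.3,0,0,0,-11.5,9,-1,-0.3])

```text
time: 31.95
tool_pos: [0.4023, 0.051, 0.2833]
ee_rot: [-3.141, 0.0, 0.124]
wrist_force: [0.3, -0.5, -0.1]
width: 0.0611
finger_force: 0.0
```

```bash
python3 nx.py 2>/dev/null
python3 - <<'E'
from h import *; import pickle
s=snap('wrist');save(s,'w7.png');pickle.dump(s,open('w7.pkl','wb'))
P=pts(s);q=P[(P[...,2]>.135)&(P[...,2]<.155)&(np.hypot(P[...,0]-.587,P[...,1]-.075)<.02)]
print('pin',len(q),q.mean(0),np.percentile(q[:,2],95))
# knob top points z ~ .108
m=(np.hypot(P[...,0]-.4615,P[...,1]+.0237)<.035)&(P[...,2]>.102)&(P[...,2]<.115)
q=P[m];print(len(q),np.percentile(q[:,2],[10,50,90]));r=cv2.minAreaRect((q[:,:2]*1000).astype(np.float32));print(r)
c,v=np.linalg.eigh(np.cov(q[:,:2].T));print('long axis',v[:,1],np.degrees(np.arctan2(v[1,1],v[0,1])))
E
```

```text
[0.4023 0.051  0.2833] [-3.141  0.     0.124]
[489.  251.4] 272 mean [ 0.3244 -0.4015] circ 0.3247 -0.4021 r 24.4
in well (0.5561, -0.0338) 1502 [555.66741943 -33.83713913] 0.16531326729646806
in well (0.5302, 0.1739) 1492 [531.10296631 174.78172302] 0.1654244037483164
in well (0.645, -0.0227) 14 [623.37518311 -28.64152527] 0.16396544687169917
in well (0.6191, 0.185) 6 [597.48925781 187.20571899] 0.1627962397894896
pin 275 [0.5856163  0.07496226 0.14368482] 0.14571475271934076
465 [0.10589824 0.10726172 0.10829308]
((467.13177490234375, -25.229061126708984), (16.394088745117188, 44.091552734375), 49.06636428833008)
long axis [-0.75525685  0.65542893] 139.0478179280939
```

View pics/w7.png

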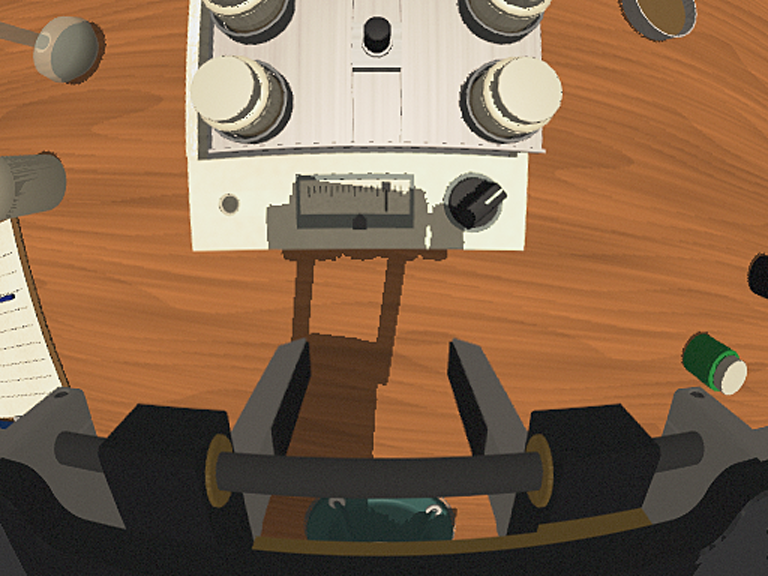

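All four jars are in their wells and the pin is still home (handle top 0.1457). The pointer tip is at about (257,140), the mark at (240,143) and the knob bar at (317,134), with its axis at 139°.

Run:
```python
from h import *; import pickle
X=np.array([np.cos(.124),np.sin(.124)]);Y=np.array([-X[1],X[0]])
for f,p,m in(('w1.pkl',(353,151.5),(337,153.3)),('w7.pkl',(257.3,140),(240,143.2))):
    s=pickle.load(open(f,'rb'));a=plane(s,*p,.07)[:2];b=plane(s,*m,.07)[:2];print(a,b,((b-a)@Y*1e3).round(1),((b-a)@X*1e3).round(1))
s=pickle.load(open('w7.pkl','rb'));g=s['image'].max(-1)
print(g[118:152:2,232:266])
o=robot.get_obs();print(o['joint_positions'].round(3));go(.4671,-.0252,.20,.124)
```

```text
[0.44848584 0.04976758] [0.44209106 0.07324607] 24.1 -3.4
[0.448697   0.05001295] [0.44166977 0.07210016] 22.8 -4.2
[[155 152 153 155 154 154 149 149 147 152 153 151 155 151 156 153 154 154
  154 145 148 158 155 156 157 157 158 155 155 158 157 148 153 157]
 [251 252 251 249 250 252 253 254 254 252 251 250 249 249 249 248 249 248
  251 252 252 253 250 247 253 254 252 250 253 252 251 253 252 250]
 [241 238 234 248 248 247 246 247 247 245 244 241 241 241 242 243 242 240
  239 242 243 247 153  55  64  69  66  56 170 251 242 241 240 239]
 [ 71 115 125  89  48  96 108  82  45 100 217 167 163 216 216  54 168 219
  255 168 234 255 169  66  79  77  74  69 176 255 223 175 245 244]
 [ 84 116 128 116  72 123 129 104  60 124 124  92  90 125 125  82  96 123
  118  58  97 122 110  60  85  54  74  65 147 201 159 120 236 255]
 [111 121 123 126  69 121 128 120 118 124 126 117 117 125 129 119 118 126
  123  65 102 128 129 119  90  32  93 127 130 123 123 111 118 121]
 [123 124 123 134  71 123 129 127 123 124 126 123 124 124 124 124 121 125
  128  61 104 128 124 121  93  29  97 134 128 126 122 125 127 12
[... 814 characters left out ...]
2 111 113 112 109 110 110 111 114]
 [ 65  66  71  68  65  57  43  43  40  41  52  66  71  69  67  69  69  67
   68  67  66  68  66  68  69  68  69  67  65  68  68  70  70  70]
 [ 68  65  72  46  47  45  47  47  46  45  45  39  61  72  73  70  66  66
   66  68  65  69  68  72  68  66  70  67  68  68  71  66  73  66]
 [ 67  69  70  49  45  45  48  47  54  46  46  45  61  70  71  70  70  68
   70  64  69  68  68  63  68  68  66  69  71  69  68  66  73  72]
 [ 65  65  72  48  46  47  43  47  46  46  40  44  60  68  67  66  68  66
   66  68  65  65  64  66  67  65  65  67  68  63  64  67  68  71]]
[-0.014 -0.238  1.522  0.     1.859  1.432]
turn [-0.0003  0.0013  0.0012] shift cm [5.47 8.39 8.29]
```

Shift needed is about 23.3 mm, so 1.55 rad clockwise. I'll turn the tool to yaw 2.426 above the knob.

>>> move_arm(deltas=[0,0,-0.14,1,1.5,0,0.1,0,0,-0.28,2.5,3.5,2,0.1,0,0,-0.42,4,5.5,4,0.1,0,0,-0.56,5,7.5,6,0.1,0,0,-0.7,5.5,8.4,8,0.1,0,0,-0.84,5.5,8.4,8.3,0.1,0,0,-0.98,5.5,8.4,8.3,0.1,0,0,-1.12,5.5,8.4,8.3,0.1])

```text
time: 32.85
tool_pos: [0.4672, -0.0254, 0.1992]
ee_rot: [-3.139, 0.0, 1.251]
wrist_force: [-0.5, 0.3, -0.1]
width: 0.0424
finger_force: 0.0
```

>>> move_arm(deltas=[0,0,-0.14,0,0,0,0.1,0,0,-0.28,0,0,0,0.1,0,0,-0.42,0,0,0,0.1,0,0,-0.56,0,0,0,0.1,0,0,-0.7,0,0,0,0.1,0,0,-0.84,0,0,0,0.1,0,0,-0.98,0,0,0,0.1,0,0,-1.12,0,0,0,0.1])

```text
time: 33.65
tool_pos: [0.4674, -0.0253, 0.1997]
ee_rot: [-3.141, -0.002, 2.371]
wrist_force: [-0.2, 0.4, -0.2]
width: 0.042
finger_force: 0.0
```

```bash
cat > kn.py <<'E'
from h import *
s=snap('wrist');o=s['obs'];print(o['tool_pos'].round(4),o['ee_rot'].round(3),o['joint_positions'].round(2));P=pts(s)
m=(np.hypot(P[...,0]-.4671,P[...,1]+.0252)<.03)&(P[...,2]>.103)&(P[...,2]<.113)
q=P[m];r=cv2.minAreaRect((q[:,:2]*1000).astype(np.float32));print(len(q),r)
c,v=np.linalg.eigh(np.cov(q[:,:2].T));print(np.degrees(np.arctan2(v[1,1],v[0,1])))
go(.4671,-.0252,.083,2.426)
E
python3 kn.py
```

```text
[ 0.4674 -0.0253  0.1997] [-3.141e+00 -2.000e-03  2.371e+00] [-0.18 -0.09  1.56  0.    1.67 -0.98]
746 ((466.76495361328125, -25.246992111206055), (15.951983451843262, 44.17733383178711), 49.08241653442383)
138.85436243774495
turn [-0.0009 -0.0015 -0.0512] shift cm [1.000e-02 0.000e+00 1.168e+01]
```

>>> move_arm(deltas=[0,0,-0.055,0,0,3,0.1,0,0,-0.055,0,0,6,0.1,0,0,-0.055,0,0,8.5,0.1,0,0,-0.055,0,0,10.5,0.1,0,0,-0.055,0,0,11.5,0.1,0,0,-0.055,0,0,11.5,0.1])

```text
time: 34.3
tool_pos: [0.4658, -0.0255, 0.0837]
ee_rot: [-3.139, -0.004, 2.418]
wrist_force: [-0.9, 0.4, 0.5]
width: 0.0422
finger_force: 0.0
```

>>> move_arm(deltas=[0,0,0,0,0,0,1,0,0,0,0,0,0,1,0,0,0,0,0,0,1,0,0,0,0,0,0,1])

```text
time: 34.7
tool_pos: [0.4674, -0.0262, 0.0867]
ee_rot: [3.141, 0.002, 2.419]
wrist_force: [-0.5, 0.0, 1.4]
width: 0.0158
finger_force: 30.0
```

>>> move_arm(deltas=[0,0,0.12,0,0,0,1,0,0,0.24,0,0,0,1,0,0,0.36,0,0,0,1,0,0,0.48,0,0,0,1,0,0,0.6,0,0,0,1,0,0,0.72,0,0,0,1,0,0,0.84,0,0,0,1,0,0,0.96,0,0,0,1])

```text
time: 35.5
tool_pos: [0.4659, -0.0269, 0.0867]
ee_rot: [-3.14, 0.002, 1.454]
wrist_force: [-4.4, -1.4, 5.2]
width: 0.0161
finger_force: 30.0
```

>>> move_arm(deltas=[0,0,0.12,0,0,0,1,0,0,0.24,0,0,0,1,0,0,0.36,0,0,0,1,0,0,0.48,0,0,0,1,0,0,0.58,0,0,0,1,0,0,0.58,0,0,0,1,0,0,0.58,0,0,0,1])

```text
time: 36.2
tool_pos: [0.4649, -0.0265, 0.0867]
ee_rot: [-3.139, 0.003, 0.878]
wrist_force: [-6.2, -0.4, 5.5]
width: 0.0156
finger_force: 30.0
```

```bash
cat > ptr.py <<'E'
from h import *
s=snap('wrist');o=s['obs'];print(o['tool_pos'].round(4),o['ee_rot'].round(3))
print(px(s,[.4421,.0727,.07]),px(s,[.4485,.0498,.07]),px(s,[.4455,.073,.07]))
import sys
if len(sys.argv)>1:
    c=px(s,[.4421,.0727,.07]).astype(int);save(s,sys.argv[1],(max(c[0]-60,0),max(c[1]-45,0),c[0]+60,c[1]+45),6)
E
python3 ptr.py
```

```text
[ 0.4649 -0.0265  0.0867] [-3.139e+00  3.000e-03  8.780e-01]
[134.41533839 144.7278842 ] [161.67221181 163.16646964] [137.36721487 141.14142873]
```

```bash
python3 ptr.py w8.png
```

```text
[ 0.4649 -0.0265  0.0867] [-3.139e+00  3.000e-03  8.790e-01]
[134.42447438 144.71610526] [161.68287519 163.15885448] [137.37700017 141.12957574]
```

View pics/w8.png

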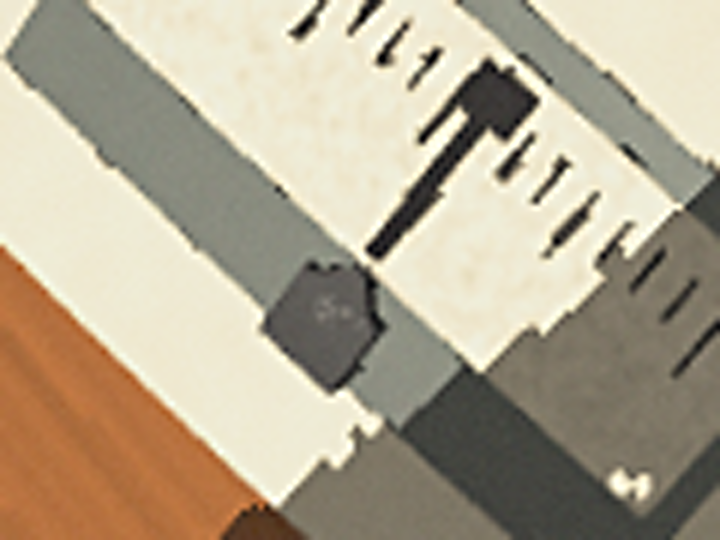

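Crop: the pointer tip (372,252) lies on the marker's axis with its point at (370,266), an offset of under 0.5 mm. Releasing the knob.

>>> move_arm(deltas=[0,0,0,0,0,0,0.1,0,0,0,0,0,0,0.1,0,0,0,0,0,0,0.1,0,0,0,0,0,-3,0.1,0,0,0,0,0,-7,0.1,0,0,0,0,0,-12,0.1,0,0,0.14,0,0,-16,0.1,0,0,0.28,0,0,-18,0.1])

```text
time: 37.1
tool_pos: [0.4682, -0.0263, 0.2704]
ee_rot: [3.136, -0.005, 0.593]
wrist_force: [0.7, -0.8, 0.0]
width: 0.042
finger_force: 0.0
```

>>> move_arm(deltas=[0,0,0.14,0,0,0,0.1,0,0,0.28,0,0,0,0.1,0,0,0.42,0,0,0,0.1,0,0,0.474,0,0,0,0.1,0,0,0.474,0,0,0,0.1])

```text
time: 37.6
tool_pos: [0.4669, -0.0261, 0.2656]
ee_rot: [3.142, -0.0, 0.125]
wrist_force: [0.4, -0.2, 0.1]
width: 0.0422
finger_force: 0.0
```

```bash
python3 -c "
from h import *
go(.402,.051,.283,.124);o=robot.get_obs();print(o['tool_pos'],o['ee_rot'])"
```

```text
turn [ 0.0001 -0.0001  0.001 ] shift cm [-5.47 -8.46 -1.74]
[ 0.46686346 -0.02608169  0.26560117] [ 3.14154195e+00 -1.33608580e-04  1.25005620e-01]
```

>>> move_arm(deltas=[0,0,0,-2.7,-4.2,-1,0.1,0,0,0,-5.5,-8.5,-1.7,0.1,0,0,0,-5.5,-8.5,-1.7,0.1,0,0,0,-5.5,-8.5,-1.7,0.1])

```text
time: 38.0
tool_pos: [0.4015, 0.0519, 0.2833]
ee_rot: [3.141, -0.002, 0.128]
wrist_force: [0.1, 0.7, -0.3]
width: 0.0418
finger_force: 0.0
```

Run:
```python
from h import *
s=snap('wrist');o=s['obs'];print(o['tool_pos'],o['ee_rot']);g=s['image'].max(-1)
P=pts(s)
a=px(s,[.4485,.0725,.07]).round().astype(int);print(a,px(s,[.4421,.0727,.07]))
print(g[a[1]-8:a[1]+18:2,a[0]-14:a[0]+14])
q=P[(P[...,2]>.135)&(P[...,2]<.155)&(np.hypot(P[...,0]-.587,P[...,1]-.075)<.02)]
print('pin',len(q),q.mean(0),np.percentile(q[:,2],95))
h=px(s,[.438,.193,.07]).astype(int)
k,l,st,c0=cv2.connectedComponentsWithStats((g[h[1]-12:h[1]+12,h[0]-12:h[0]+12]<130).astype(np.uint8))
for i in range(1,k):
    if st[i,4]>15: p=c0[i]+h-12;print('holder',p,st[i].tolist(),plane(s,*p,.07))
go(.587,.075,.114,.124)
```

```text
[0.4015494  0.05193055 0.28331196] [ 3.14079342e+00 -2.27221432e-03  1.27840861e-01]
[241 138] [240.19701165 142.72183514]
[[126 117 126 127 124 127 122 119 127  94  84 137  63  14 101 130 128 121
  126 126 126 122 121 128 121  60 133 126]
 [127 127 122 122 121 120 123 122 123 120 122 136  61  10 105 136 126 121
  123 127 125 125 125 122 125 123 123 121]
 [120 125 120 120 127 127 124 121 124 129 132 136  65  15 104 133 120 126
  129 123 120 123 126 123 122 121 120 126]
 [121 121 124 125 124 121 121 124 123 120 127 135  59  11 100 135 126 123
  123 125 122 117 124 126 121 122 122 124]
 [127 129 129 123 126 125 121 121 126 123 123 133  62   7  98 130 124 121
  120 123 122 128 126 122 121 122 119 123]
 [124 125 124 122 124 123 127 124 128 125 127 131  74  49 110 130 128 126
  128 126 127 122 124 119 125 129 128 127]
 [104 101 103 101  98 101 100 100 103  99 101 101 100  72  95  98  97  94
   96  96  97  99  97  95  95  96  93  95]
 [ 65  69  69  67  67  66  69  70  67  71  67  48  47  47  47  49  58  70
   72  69  70  70  68  68  68  65  66  69]
 [ 66  70  65  67  69  69  70  71  69  38  42  48  46  49  45  45  45  45
   69  67  69  69  67  68  66  66  69  66]
 [ 71  70  69  71  71  68  69  69  71  41  46  47  46  44  47  48  43  48
   68  69  69  74  65  67  69  66  67  68]
 [ 63  65  67  66  69  69  64  67  71  37  44  45  46  46  41  44  45  41
   66  64  70  65  68  67  66  63  63  63]
 [114 113 112 113 114 121 115 115 124  44  54  53  53  55  50  53  54  55
  102 122 118 116 118 118 120 120 117 117]
 [127 127 124 125 129 124 124 125 127 128 128 130 131 130 131 129 130 130
  128 129 125 124 126 128 127 125 126 125]]
pin 269 [0.58571611 0.07493363 0.14375178] 0.14571077178256658
holder [153.5        135.31818182] [9, 6, 10, 11, 88] [0.4397821  0.19197694 0.07      ]
turn [ 0.0008 -0.0009  0.0021] shift cm [18.65 -0.04 16.89]
```

>>> move_arm(deltas=[0,0,0,5,0,1,0.1,0,0,0,10,0,3,0.1,0,0,0,14,0,5,0.1,0,0,0,18.7,0,7,0.1,0,0,0,18.7,0,10,0.1,0,0,0,18.7,0,13.5,0.1,0,0,0,18.7,0,16.6,0.1,0,0,0,18.7,0,16.6,0.1])

```text
time: 38.85
tool_pos: [0.5838, 0.073, 0.109]
ee_rot: [-3.141, 0.014, 0.123]
wrist_force: [-1.5, -0.2, -0.6]
width: 0.0424
finger_force: 0.0
```

>>> move_arm(deltas=[0,0,0,0,0,0,1,0,0,0,0,0,0,1,0,0,0,0,0,0,1,0,0,0,0,0,0,1])

```text
time: 39.25
tool_pos: [0.5885, 0.0753, 0.1193]
ee_rot: [-3.141, -0.005, 0.125]
wrist_force: [0.6, 1.0, 3.1]
width: 0.0195
finger_force: 29.8
```

>>> move_arm(deltas=[0,0,0,0,0,-1,1,0,0,0,0,0,-3,1,0,0,0,0,0,-6,1,0,0,0,0,0,-9,1,0,0,0,0,0,-12,1,0,0,0,0,0,-14.5,1,0,0,0,0,0,-14.5,1])

```text
time: 39.95
tool_pos: [0.5888, 0.0744, 0.2675]
ee_rot: [3.14, -0.01, 0.125]
wrist_force: [0.3, 0.4, -0.2]
width: 0.0194
finger_force: 29.9
```

Run:
```python
from h import *
o=robot.get_obs();print(o['tool_pos'],o['width'],o['wrist_force']);go(.441,.1918,.155,.124)
```

```text
[0.58875827 0.07441825 0.26749563] 0.019369323238135477 [ 0.26971599  0.43966279 -0.16271792]
turn [ 0.0019 -0.0097  0.0006] shift cm [-13.31 -13.5   11.1 ]
```

>>> move_arm(deltas=[0,0,0,-3.3,-3.3,0,1,0,0,0,-6.6,-6.6,0,1,0,0,0,-10,-10,0,1,0,0,0,-13.3,-13.5,0,1,0,0,0,-13.3,-13.5,4,1,0,0,0,-13.3,-13.5,8,1,0,0,0,-13.3,-13.5,10.5,1,0,0,0,-13.3,-13.5,10.5,1])

```text
time: 40.75
tool_pos: [0.4343, 0.1908, 0.1507]
ee_rot: [3.139, 0.012, 0.125]
wrist_force: [-0.7, -0.6, -1.4]
width: 0.0198
finger_force: 29.9
```

>>> move_arm(deltas=[0,0,0,0,0,0,1,0,0,0,0,0,0,1])

```text
time: 40.95
tool_pos: [0.4394, 0.1922, 0.1584]
ee_rot: [-3.141, -0.003, 0.125]
wrist_force: [-0.3, 0.3, -0.4]
width: 0.0195
finger_force: 29.9
```

Run:
```python
from h import *
s=snap('wrist');o=s['obs'];print(o['tool_pos'],o['ee_rot'],o['wrist_force'])
M=R.from_euler('xyz',o['ee_rot'])
print('tip pred',px(s,np.array(o['tool_pos'])+M.apply([0,0,.068])),'holder pred',px(s,[.4395,.1923,.07]))
save(s,'w9.png',(192,140,312,260),5)
```

```text
[0.43942624 0.19219457 0.1584233 ] [-3.14135495e+00 -3.07069730e-03  1.24552942e-01] [-0.34370991  0.27131184 -0.35362741]
tip pred [251.74781492 207.88368123] holder pred [251.72653037 201.27375737]
```

View pics/w9.png

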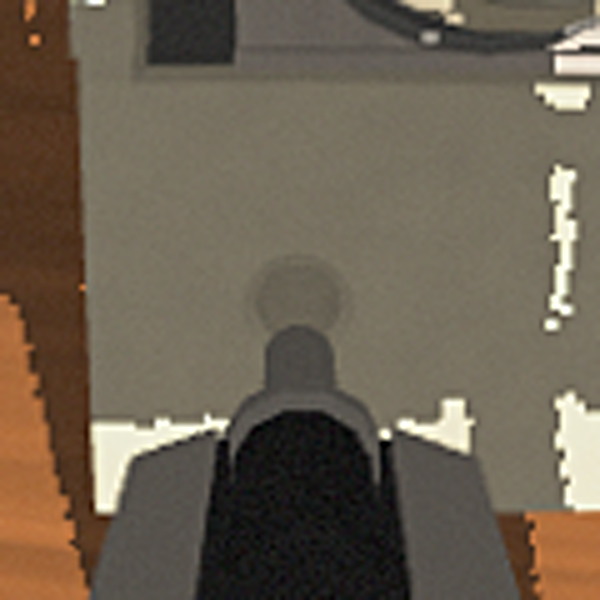

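Crop: the tip and hole are both at u≈252, and the hole centre (252,200) is about 1 mm further in +x. Inserting.

>>> move_arm(deltas=[0,0,0,0.1,0,1,1,0,0,0,0.1,0,2,1,0,0,0,0.1,0,3,1,0,0,0,0.1,0,4,1,0,0,0,0.1,0,5,1,0,0,0,0.1,0,6,1,0,0,0,0.1,0,6.6,1,0,0,0,0.1,0,6.6,1])

```text
time: 41.8
tool_pos: [0.4391, 0.1922, 0.0899]
ee_rot: [3.142, 0.001, 0.125]
wrist_force: [-0.0, 0.2, -1.8]
width: 0.0191
finger_force: 30.0
```

>>> move_arm(deltas=[0,0,0,0,0,0.2,1,0,0,0,0,0,0.4,1,0,0,0,0,0,0.4,1])

```text
time: 42.1
tool_pos: [0.4399, 0.1923, 0.0889]
ee_rot: [3.142, -0.002, 0.125]
wrist_force: [-2.7, -0.7, 7.7]
width: 0.0192
finger_force: 30.0
```

Seated (contact force). Releasing and retreating to verify.

>>> move_arm(deltas=[0,0,0,0,0,0,0.1,0,0,0,0,0,0,0.1,0,0,0,0,0,0,0.1,0,0,0,0,0,-3,0.1,0,0,0,0,0,-7,0.1,0,0,0,0,0,-12,0.1,0,0,0,-2,2,-17,0.1,0,0,0,-4,6,-20,0.1])

```text
time: 42.9
tool_pos: [0.4104, 0.1362, 0.2835]
ee_rot: [-3.141, -0.004, 0.128]
wrist_force: [0.4, 0.2, 0.2]
width: 0.0425
finger_force: 0.0
```

>>> move_arm(deltas=[0,0,0,0,6,0,0.1,0,0,0,0,6,0,0.1,0,0,0,0,6,0,0.1,0,0,0,0,6,0,0.1])

```text
time: 43.3
tool_pos: [0.4173, 0.0766, 0.2794]
ee_rot: [-3.141, 0.002, 0.125]
wrist_force: [-0.1, 0.6, -0.1]
width: 0.0425
finger_force: 0.0
```

```bash
python3 nx.py 2>/dev/null
python3 - <<'E'
from h import *
s=snap('wrist');save(s,'w10.png');P=pts(s);print(s['obs']['wrist_force'])
q=P[(P[...,2]>.09)&(P[...,2]<.15)&(np.hypot(P[...,0]-.44,P[...,1]-.192)<.025)]
print('pin',len(q),q.mean(0),np.percentile(q[:,2],[50,95]))
t=snap('top');P=pts(t)
for c in [(.5561,-.0338),(.5302,.1739),(.645,-.0227),(.6191,.185)]:
    q=P[(np.linalg.norm(P[...,:2]-c,axis=-1)<.03)&(abs(P[...,2]-.166)<.008)];print(c,len(q),q.mean(0).round(4) if len(q) else 0)
E
```

```text
[0.4173 0.0766 0.2794] [-3.141e+00  2.000e-03  1.250e-01]
[495.4 259.5] 244 mean [ 0.3247 -0.4011] circ 0.3238 -0.4007 r 24.9
in well (0.5561, -0.0338) 1461 [555.70483398 -33.25694656] 0.16530803968077307
in well (0.5302, 0.1739) 1641 [530.72198486 175.16189575] 0.16547757954954284
in well (0.645, -0.0227) 562 [642.17712402 -23.49129486] 0.16528220584942574
in well (0.6191, 0.185) 329 [609.10351562 185.81303406] 0.1652697072381631
[ 0.24154636  0.45632911 -0.27304385]
pin 275 [0.44020407 0.18932685 0.11075888] [0.11405656 0.11560281]
(0.5561, -0.0338) 206 [ 0.5533 -0.0343  0.1655]
(0.5302, 0.1739) 115 [0.5378 0.1754 0.1657]
(0.645, -0.0227) 201 [ 0.6431 -0.0232  0.1651]
(0.6191, 0.185) 205 [0.6186 0.1856 0.1651]
```

View pics/w10.png

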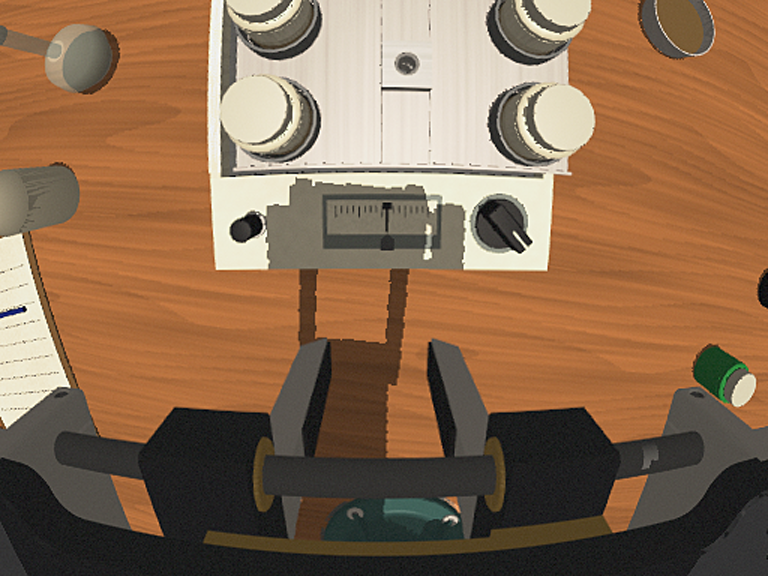

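Everything checks out. All four jars are down in their wells, the pin is in its holder at (163,150) with its top at 0.1156, and the pointer is on the mark at (258,160). Handing in.

```bash
python3 -c "
from bench import robot
print(robot.close_job())"
```

```text
the job is handed in; nothing more can be done
None
```

The job is handed in at about 43 s on the robot's clock: all four jars were down in their wells, the pointer was on the mark, and the pin was home in its holder; the hand-in call returned no verdict.

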